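# Put the tea warmer together

## Task

Get the tea warmer ready for serving, building it up from the bottom: set the fresh tealight in the candle cup on the warmer's floor, lay the grate flat inside the warmer's rim, stand the teapot upright in the middle of the grate and, last of all, put its lid on properly. Set each piece down gently, without dropping it. Leave the burnt-out tealight and the tea glass where they are.

Things in the scene. Friction and masses are not known exactly. Their poses are not given: they have to be found in the camera images.
- warmer: Tea warmer, loose, 1 kg: black iron drum open at the top, 162 mm across, 64 high. Well 118 mm across, its floor 10 mm above the table; on the floor, centred, a ring 50 mm across inside, 5 high: the candle cup. Ledge for the grate at 58 mm height, inside a lip 151 mm across and 6 high. Origin: centre of underside, on the table; z up. Round: yaw means nothing.
- grate: The warmer's grate, flat on the table: bright steel ring 136 mm across (114 inside) with 3 parallel bars, all 10 mm thick, 0.3 kg. Middle bar, to hold it by: 12 mm wide, through the centre along x. Side bars 10 mm wide at y = +-42 mm: 31 mm open beside the middle bar. Origin: centre of underside; z up. Fits any way round; on the ledge it has 7 mm play.
- teapot: Steel teapot, open, upright on the table, 0.45 kg: bottom 100 mm across, belly 120 at 35 mm height; upright round collar, good to grip from above, 54 mm across (46 inside), from 90 mm height to the mouth at 112. Spout along +x to 92 mm from the axis, 94 high; black handle along -x to 98 mm, 80 high. Origin: centre of underside; z up. Any yaw.
- lid: Teapot lid, right way up on the table, 62 mm across, 90 g: spigot below 35 mm across, 7 deep; flange underside at 7 mm; domed to 17 mm; upright black knob 18 mm across from 17 to 38 mm height. Origin: centre of the spigot's underside; z up. Seated, its origin is 105 mm above the teapot's, with 5 mm play in the mouth. Round: yaw means nothing.
- tealight: The fresh tealight, on the table: aluminium cup 39 mm across, 22 high, full of white wax, with a short wick (to 28 mm); 25 g. Origin: centre of underside; z up. Round.
- burnt: Burnt-out tealight: empty aluminium cup of the same size (39 mm across, 22 high), dark inside, no wax. To be left. Origin: centre of underside.
- glass: Empty tea glass, 64 mm across at the rim, 85 high. To be left. Origin: centre of underside.
Not all that is in view belongs to the job. What is shaped like the tealight but green or yellow is not meant. There is more than one size of the teapot; the job needs the middle-sized.

How it is judged:
By the outcome, as a careful person would: the job done as asked, in the order asked, and still so for the second after the job is handed in, with the robot touching nothing.
It also fails if it takes over 112 s, if anything falls off the work surface, if the arm or the gripper's body presses on something with over 40 N, if the wrist force passes 120 N, or if a joint passes its speed limit or range.

## Robot

A 7-joint arm with a two-finger parallel gripper is mounted at the origin on the work surface. World frame = base frame: x ahead of the robot, y to its left, z up, the work surface at z = 0. Lengths are in m, angles in rad, forces in N, time in s.
With the tool pointing down it reaches from about 0.425 to 0.95 m from the base axis. Payload 4.7 kg.
Tool frame: the origin (TCP) lies between the finger pads; the fingertips stand tip_extent ahead of it and the grasp point (between the pads) lies 8 mm behind it (tip_extent is the distance from the TCP to the fingertips, in m); z points along the fingers, y is the line along which they close (so a half turn about z gives the same grasp; the last joint's range is limited). The gripper opens to 85 mm and grips with 20 to 120 N. Pads are 22 mm wide; open, the fingers measure 114 mm over their backs; the gripper's body (76 mm by 85 mm) begins 54 mm behind the grasp point. The pads swing forward as they close: fully open they stand 13 mm farther back than shut.
Start: joints at [-0.029, 0.469, -0.049, 1.532, 0.024, 1.141, -0.082], TCP at [0.675, 0, 0.21] pointing down, gripper open.
Joint ranges: [-2.59, 2.59], [-0.33, 1.99], [-1.39, 1.29], [0.1, 2.45], [-1.04, 4.18], [0.21, 1.99], [-2.66, 2.66]. Speed limits (rad/s): [2.57, 2.57, 3.14, 3.14, 3.14, 3.14, 3.14].

## Interface

Orientations are given as a 3x3 rotation matrix whose columns are the frame's x, y, z axes.
In Python, from rig import state, snapshot, camera_model, sign_off, recognise, masks_of, pinpoint, tip_extent gives the robot as it stands. The module is installed in compiled form; this text tells all that it offers.
- The arm moves only by the shell command python3 -m inch 'ROWS' [FORCE]. ROWS is JSON, one flat list of numbers, 7 for each row, row after row: the gripper's target within -1 to 1 (fully open at 1, half-way at 0, shut at -1), then the shift along the tool's x, y, z as a fraction of full scale, then the turn, a rotation vector about the tool's x, y, z as a fraction of full scale. In form: [jaw, dx, dy, dz, rx, ry, rz, jaw, dx, dy, dz, rx, ry, rz, ...]. A call has 1 to 5 rows; each row is the pose to reach, as a shift and turn from the pose commanded when the call began, along the tool's axes at that moment; what a row does not reach only later rows make up. Full scale, the value 1, is 100 mm for a shift and 30 degrees for a turn. A row lasts 1/12 s, in which the tool goes at most 41.7 mm and 7.16 degrees, less where a joint would pass 70% of its speed; a pose out of reach is approached as far as the arm can. A call with a number of a shift or a turn outside -1 to 1 is refused whole. A call with a gripper value outside its range is refused whole. The fingers move at their own pace and stop on an object; FORCE is the grip in N (left out, the last holds). Time passes only in rows, so rows that repeat a pose let the fingers close. It gives the time, the measured TCP pose, the force, the opening and the grip force at its end, in the units of the state.
- state(): the state, without advancing time (a new reading comes with each control period).
- snapshot(name): name is "scene" or "side" or "wrist"; returns the picture (400x640x3 uint8, red, green, blue); there is no depth.
- camera_model(name): a dict with "K" (3x3 intrinsics, pixels), "k1" (the pictures are not rectified: a ray, as slopes to the right and down, at radius r is drawn at 1 + k1 r^2 times it, then the intrinsics apply), "origin" and "orientation" of the camera in the world. Camera axes: x right, y down, z forward; pixel columns grow to the right and rows downward; lengths in m; the calibration is good to about 2 mm. A picture is of the moment at which its call begins: read the wrist's pose just before it. camera_model takes no time and is no camera call; for the wrist camera it gives the pose at the moment of the call.
- sign_off(): hands the job in; it is judged then, once.
Trained networks look in the newest picture that a camera, given by its name, has taken for a name from the list of things; names that differ only in an ending like _2 or _b are one class to them, and where a whole thing is asked for, a point or a joint stands for the part that bears it (a point fixed in the world has none). Each returns a list of dicts, best first, with "score" (0 to 1); they miss things now and then, are a little off and sometimes report something else, mostly with a low value. They report only what shows in the picture. A call takes as long as a camera call. They do not tell look-alikes from the thing itself.
- recognise(camera, query): "extent" ([centre column, centre row, width, height] in pixels, round what is visible of it).
- masks_of(camera, query): "mask" (400x640 bool, what is visible of it) and "extent" ([centre column, centre row, width, height] in pixels, round what is visible of it).
- pinpoint(camera, query): "uv" ([column, row] in pixels: a listed point, or the origin of a listed thing).
The state is a dict: "clock": time; "q": joint angles; "dq": joint speeds; "tau": joint torques, N m; "tool_pos": TCP position; "tool_rot": TCP orientation; "ft_force": force on the tool from outside, world axes, zero at the start; "torque": the same for the moment, N m; "opening": opening from 0.0 (shut) to 1.0 (fully open); "grip_force": force on a finger pad.
Only numpy, scipy, OpenCV 4.12 (cv2) and the standard library are available. Lean on these libraries where they do the work, as an engineer would, in place of code of your own. Each camera call takes 0.05 s, during which the arm holds its last target. There are 200 camera calls.

## Working session

There is one attempt and no reset: what is moved stays moved. The work goes in short steps, Python scripts to look and compute and a shell command to move; the robot and the scene stay as the last step left them, time stands still between calls to the robot, and variables do not carry over. Pictures are saved under pics/ and viewed, at most 14 in all, crops included, and the job is handed in when it is done.

```bash
mkdir -p pics; cat > h.py <<'E'
import numpy as np, cv2
from rig import *
def save(cam,name):
    im=snapshot(cam); cv2.imwrite(f'pics/{name}.png',im[:,:,::-1]); return im
def ray(cm,uv):
    K=np.array(cm['K']); d=(np.array(uv,float)-[K[0,2],K[1,2]])/[K[0,0],K[1,1]]
    u=d.copy()
    for _ in range(20): u=d/(1+cm['k1']*(u@u))
    return np.array(cm['orientation'])@np.array([u[0],u[1],1])
def world(cm,uv,z):
    o=np.array(cm['origin']); r=ray(cm,uv); return o+r*(z-o[2])/r[2]
def proj(cm,p):
    c=np.array(cm['orientation']).T@(np.array(p)-np.array(cm['origin'])); u=c[:2]/c[2]; u=u*(1+cm['k1']*(u@u))
    K=np.array(cm['K']); return u*[K[0,0],K[1,1]]+[K[0,2],K[1,2]]
E
python3 - <<'E'
from h import *
np.set_printoptions(precision=4,suppress=True)
a=save('scene','s0');b=save('side','d0')
print(state(),tip_extent)
for c in('scene','side'):
  cm=camera_model(c);print(c,np.array(cm['origin']),cm['k1'],np.array(cm['K'])[0,0])
  for n in ['warmer','grate','teapot','lid','tealight','burnt','glass']:
    print(n,[(np.round(r['uv']),round(r['score'],2),world(cm,r['uv'],0)[:2].round(3)) for r in pinpoint(c,n)])
E
```

```text
{'clock': 0.1, 'q': array([-0.0289,  0.4694, -0.0486,  1.5336,  0.0241,  1.141 , -0.0823]), 'dq': array([-0.0004, -0.0007,  0.002 , -0.0023,  0.0003,  0.001 , -0.0004]), 'tau': array([  0.0005, -51.1519,  -0.0469, -23.8391,   0.0108,   0.0045,
         0.    ]), 'tool_pos': array([ 0.6745, -0.    ,  0.2087]), 'tool_rot': array([[ 0.    ,  1.    , -0.0017],
       [ 1.    , -0.    , -0.0001],
       [-0.0001, -0.0017, -1.    ]]), 'ft_force': array([-0.0475,  0.5404, -0.8125]), 'torque': array([ 0.0244,  0.029 , -0.0088]), 'grip_force': 0.0, 'opening': 1.0022766997604275} 0.011
scene [ 0.7112 -0.4996  0.7079] -0.08802925171804271 404.2877472487439
warmer [(array([391., 248.]), 0.91, array([ 0.606, -0.008]))]
grate [(array([220., 340.]), 0.92, array([ 0.432, -0.353]))]
teapot [(array([390., 125.]), 0.77, array([0.43 , 0.362])), (array([299., 186.]), 0.66, array([0.346, 0.036])), (array([303., 109.]), 0.64, array([0.192, 0.289]))]
lid [(array([441., 175.]), 0.91, array([0.62 , 0.255])), (array([355., 346.]), 0.51, array([ 0.643, -0.232]))]
tealight [(array([297., 228.]), 0.82, array([ 0.
[... 356 characters left out ...]
([ 0.606, -0.005]))]
grate [(array([381., 331.]), 0.88, array([ 0.442, -0.344]))]
teapot [(array([221., 166.]), 0.96, array([0.197, 0.283])), (array([300., 142.]), 0.94, array([0.439, 0.373])), (array([284., 209.]), 0.63, array([0.338, 0.036]))]
lid [(array([460., 265.]), 0.55, array([ 0.644, -0.235])), (array([372., 155.]), 0.49, array([0.627, 0.243]))]
tealight [(array([328., 276.]), 0.88, array([ 0.386, -0.202])), (array([352., 252.]), 0.78, array([ 0.449, -0.146])), (array([325., 229.]), 0.71, array([ 0.415, -0.061])), (array([395., 201.]), 0.18, array([0.603, 0.006]))]
burnt [(array([317., 180.]), 0.72, array([0.442, 0.147]))]
glass [(array([458., 268.]), 0.88, array([ 0.638, -0.241]))]
```

View pics/s0.png

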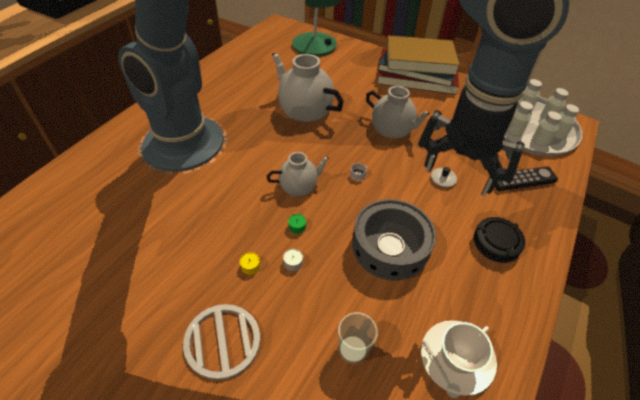

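View pics/d0.png

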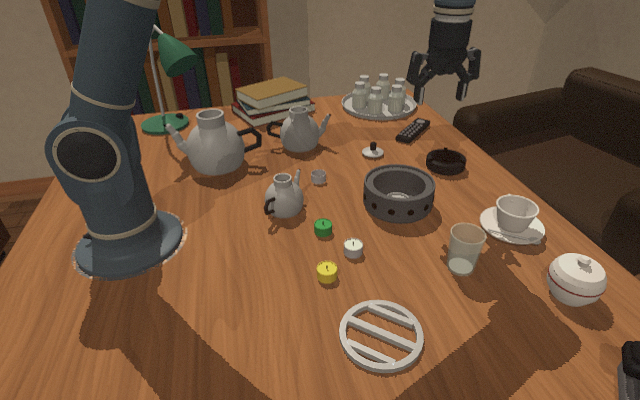

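Scene view: teapots are large (303,90), middle (395,115) and small (298,175). Tealight shapes are green (297,223), yellow (249,263), white (293,260) and the grey, empty burnt one (358,173). The white-waxed (293,260) and the middle teapot (395,115) fit the description. I'll confirm both in one crop with a model overlay.

```bash
python3 - <<'E'
from h import *
im=cv2.imread('pics/s0.png'); cm=camera_model('scene')
t=np.linspace(0,2*np.pi,40)
big=cv2.resize(im[60:280,235:455],None,fx=2.7,fy=2.7,interpolation=cv2.INTER_CUBIC)
def circ(c,r,z,col):
    p=np.array([proj(cm,[c[0]+r*np.cos(a),c[1]+r*np.sin(a),z]) for a in t]); p=((p-[235,60]+.5)*2.7).astype(int)
    cv2.polylines(big,[p],True,col,1)
for c in[(.435,.367),(.342,.036),(.195,.286)]:
    circ(c,.027,.112,(0,0,255)); circ(c,.06,.035,(0,255,0))
circ((.45,-.144),.0195,.022,(0,0,255)); circ((.606,-.006),.081,.064,(0,0,255)); circ((.443,.148),.0195,.022,(0,0,255))
cv2.imwrite('pics/c1.png',big)
# grate bar direction
for c in('scene','side'):
  cm=camera_model(c)
  for n,z in(('grate',.010),('tealight',.011),('lid',.012),('warmer',.03)):
    r=masks_of(c,n)
    for q in r[:3]:
      ys,xs=np.nonzero(q['mask']); h=cv2.convexHull(np.c_[xs,ys].astype(np.float32))[:,0]
      w=np.array([world(cm,p,z)[:2] for p in h]).astype(np.float32); e=cv2.fitEllipse(w.reshape(-1,1,2)) if len(w)>5 else 0
      print(c,n,round(q['score'],2),np.round(e[0],4),np.round(e[1],3))
      if n=='grate':
        im=cv2.imread('pics/%s.png'%('s0' if c=='scene' else 'd0'))
        # rectify topdown and find bar orientation by rotating profile variance
        N=140;g=np.zeros((N,N),np.float32);gray=cv2.cvtColor(im,cv2.COLOR_BGR2HSV)[:,:,1]
        mp=np.array([[proj(cm,[e[0][0]+(i-70)*.0008,e[0][1]+(j-70)*.0008,.01]) for j in range(N)] for i in range(N)],np.float32)
        g=cv2.remap(gray,mp[...,0],mp[...,1],1).astype(np.float32)
        I,J=np.indices((N,N))-70; m=I**2+J**2<60**2
        best=[]
        for d in range(0,180,2):
          a=np.radians(d); s=(-np.sin(a)*I+np.cos(a)*J)[m].round().astype(int)+70
          pr=np.bincount(s,g[m],141)/np.maximum(np.bincount(s,minlength=141),1); best.append((pr[20:120].var(),d))
        print('bar dir deg from x',sorted(best)[::-1][:3])
E
```

```text
scene grate 0.88 [ 0.4387 -0.3538] [0.135 0.138]
bar dir deg from x [(np.float64(3009.7947276663167), 138), (np.float64(2968.960741988999), 136), (np.float64(2846.128917746364), 140)]
scene tealight 0.85 [ 0.406  -0.0659] [0.041 0.054]
scene tealight 0.84 [ 0.4508 -0.1471] [0.041 0.055]
scene tealight 0.74 [ 0.3836 -0.2008] [0.039 0.051]
scene lid 0.66 [0.6283 0.2413] [0.059 0.071]
scene lid 0.65 [0.5977 0.0149] [0.176 0.215]
scene lid 0.57 [0.4428 0.1447] [0.039 0.062]
scene warmer 0.74 [0.6006 0.0017] [0.173 0.208]
scene warmer 0.74 [0.6309 0.2238] [0.06  0.066]
side grate 0.81 [ 0.4363 -0.3551] [0.137 0.142]
bar dir deg from x [(np.float64(2766.9032407526956), 138), (np.float64(2723.3242449182308), 136), (np.float64(2597.400165001523), 140)]
side grate 0.58 [ 0.6764 -0.1943] [0.079 0.178]
bar dir deg from x [(np.float64(931.3834003047665), 52), (np.float64(929.603290518433), 54), (np.float64(928.4813984287532), 50)]
side tealight 0.91 [ 0.452 -0.144] [0.041 0.065]
side tealight 0.58 [ 0.4087 -0.0637] [0.044 0.068]
side tealight 0.56 [ 0.3848 -0.2005] [0.043 0.062]
side lid 0.63 [0.6303 0.2532] [0.057 0.095]
side warmer 0.77 [0.6096 0.0097] [0.18  0.268]
```

View pics/c1.png

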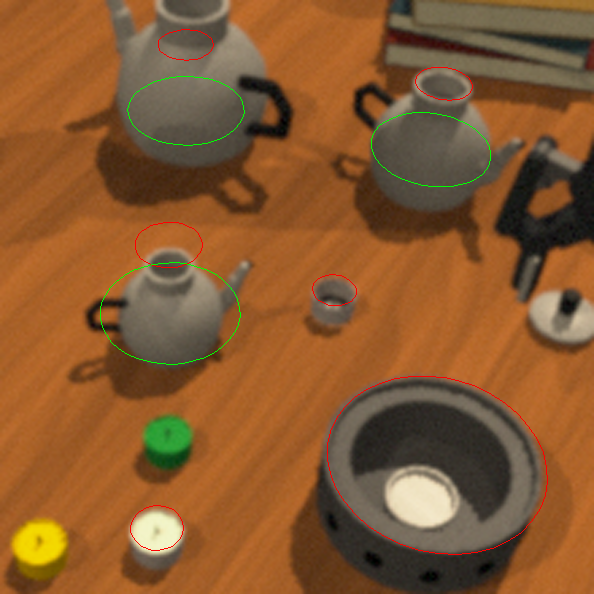

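The crop shows the model rings fit the middle teapot at crop (442,84), and the large and small pots clearly don't fit. White wax is at (157,527), the burnt cup at (335,290), and the warmer rim fits. I'll go above the tealight.

```bash
python3 -m inch '[1,-0.49,-0.75,0,0,0,0, 1,-0.49,-0.75,0,0,0,0, 1,-0.49,-0.75,0,0,0,0]'; python3 -m inch '[1,-0.49,-0.75,0,0,0,0, 1,-0.49,-0.75,0,0,0,0, 1,-0.49,-0.75,0,0,0,0]';python3 -m inch '[1,-0.48,-0.73,0.5,0,0,0, 1,-0.48,-0.73,0.5,0,0,0, 1,-0.48,-0.73,0.5,0,0,0, 0.3,-0.48,-0.73,0.5,0,0,0, 0.3,-0.48,-0.73,0.5,0,0,0]'
python3 - <<'E'
from h import *
cm=camera_model('wrist'); save('wrist','w1'); print(cm); s=state(); print(s['tool_pos'],s['tool_rot'],s['q'],s['opening'],s['clock'],s['ft_force'])
for r in pinpoint('wrist','tealight'): print(r, world(cm,r['uv'],0))
E
```

```text
clock: 1.45
tool_pos: [0.5943, -0.0544, 0.2089]
tool_rot: [[0.006, 1.0, -0.006], [1.0, -0.006, -0.003], [-0.003, -0.006, -1.0]]
ft_force: [-1.2, -1.3, 0.1]
opening: 1.003
grip_force: 0.0
clock: 1.7
tool_pos: [0.5192, -0.1031, 0.2094]
tool_rot: [[0.007, 1.0, -0.005], [1.0, -0.007, -0.002], [-0.002, -0.005, -1.0]]
ft_force: [-0.8, -1.5, -0.9]
opening: 0.998
grip_force: 0.0
clock: 2.12
tool_pos: [0.452, -0.1463, 0.1598]
tool_rot: [[0.002, 1.0, 0.0], [1.0, -0.002, 0.0], [0.0, 0.0, -1.0]]
ft_force: [0.4, 0.4, 0.7]
opening: 0.746
grip_force: 0.0
{'K': array([[315.54893897,   0.        , 322.87069674],
       [  0.        , 315.54893897, 198.30227036],
       [  0.        ,   0.        ,   1.        ]]), 'k1': -0.04934084631116661, 'origin': array([ 0.45368775, -0.0611087 ,  0.32438732]), 'orientation': array([[ 9.99998028e-01, -1.93874770e-03,  4.29919366e-04],
       [-1.69275529e-03, -9.45391839e-01, -3.25931595e-01],
       [ 1.03834139e-03,  3.25930224e-01, -9.45393257e-01]])}
[ 0.4534038  -0.14570631  0.16036318] [[-1.10358087e-04  9.99997520e-01  2.22436573e-03]
 [ 9.99999994e-01  1.10373059e-04 -6.60833205e-06]
 [-6.85382571e-06  2.22436499e-03 -9.99997526e-01]] [ 2.21326596e-01  1.99987545e-01  1.51251758e-03  2.04878924e+00
 -1.01037579e-03  8.90645493e-01  2.23553590e-01] 0.661803372247003 2.1667 [0.58586758 0.18482415 0.93802648]
{'uv': [264.9, 217.7], 'score': 0.94} [ 0.38928598 -0.19564432  0.        ]
{'uv': [280.5, 92.6], 'score': 0.88} [ 0.41248049 -0.06324203  0.        ]
```

View pics/w1.png

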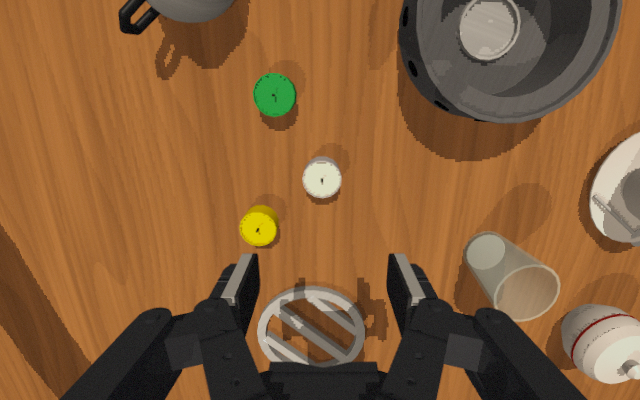

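The wrist view shows white wax at (322,180), between green (275,95) and yellow (259,227). The cup is an empty bright disc at (490,28).

```bash
python3 - <<'E'
from h import *
cm=camera_model('wrist')
print(world(cm,(322,180),.022),world(cm,(490,28.5),.012)); s=state();print(s['tool_pos'],s['opening'])
E
```

```text
[ 0.45535588 -0.14539345  0.022     ] [ 0.60812841 -0.0046785   0.012     ]
[ 0.45401008 -0.14535744  0.16060882] 0.6530115814298995
```

```bash
python3 -m inch '[0.3,0,0.01,0.4,0,0,0, 0.3,0,0.01,0.8,0,0,0, 0.3,0,0.01,1,0,0,0, 0.3,0,0.01,1,0,0,0]' 30;python3 -m inch '[0.3,0,0,0.25,0,0,0, 0.3,0,0,0.4,0,0,0, 0.3,0,0,0.43,0,0,0, 0.3,0,0,0.43,0,0,0]'; python3 -m inch '[-0.3,0,0,0,0,0,0, -0.6,0,0,0,0,0,0, -0.6,0,0,0,0,0,0, -0.6,0,0,0,0,0,0, -0.6,0,0,0,0,0,0]' 30; python3 - <<'E'
from h import *
save('wrist','w2');s=state();print(s['tool_pos'],s['opening'],s['grip_force'])
E
```

```text
clock: 2.55
tool_pos: [0.4516, -0.1441, 0.0563]
tool_rot: [[-0.002, 1.0, -0.007], [1.0, 0.002, 0.002], [0.002, -0.007, -1.0]]
ft_force: [-0.6, 0.3, 0.6]
opening: 0.652
grip_force: 0.0
clock: 2.88
tool_pos: [0.4544, -0.1455, 0.0172]
tool_rot: [[-0.001, 1.0, 0.001], [1.0, 0.001, 0.0], [0.0, 0.001, -1.0]]
ft_force: [-0.2, -0.0, -0.5]
opening: 0.651
grip_force: 0.0
clock: 3.3
tool_pos: [0.4534, -0.146, 0.0172]
tool_rot: [[0.0, 1.0, 0.001], [1.0, -0.0, -0.0], [-0.0, 0.001, -1.0]]
ft_force: [-0.6, 0.0, -0.4]
opening: 0.195
grip_force: 0.0
[ 0.4532624  -0.14602939  0.01703817] 0.2005427745407005 0.0
```

View pics/w2.png

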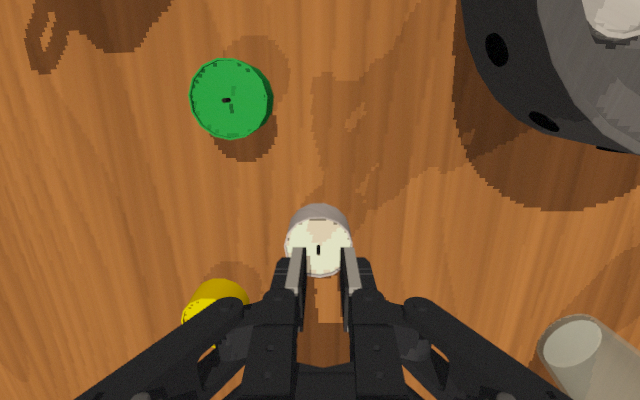

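```bash
python3 - <<'E'
from h import *
cm=camera_model('wrist'); s=state()
print(world(cm,(318,246),.022), s['tool_pos'], s['tool_rot'])
for d in(-.02,-.008,0,.011): print(d,proj(cm,s['tool_pos']+s['tool_rot'][:,2]*d))
a=snapshot('scene'); cm=camera_model('scene')
c=cv2.resize(a[160:340,210:390,::-1],None,fx=3,fy=3); cv2.imwrite('pics/c2.png',c); print(proj(cm,s['tool_pos'])-[210,160])
E
```

```text
[ 0.45228339 -0.14435915  0.022     ] [ 0.4532624  -0.14602939  0.01703817] [[ 7.79912773e-05  9.99999653e-01  8.29487018e-04]
 [ 9.99999988e-01 -7.78791211e-05 -1.35243051e-04]
 [-1.35178405e-04  8.29497556e-04 -9.99999647e-01]]
-0.02 [319.48434467 262.32502266]
-0.008 [319.68724091 251.22146934]
0 [319.80886861 244.57257203]
0.011 [319.96090025 236.26915175]
[83.54619339 97.73613608]
```

View pics/c2.png

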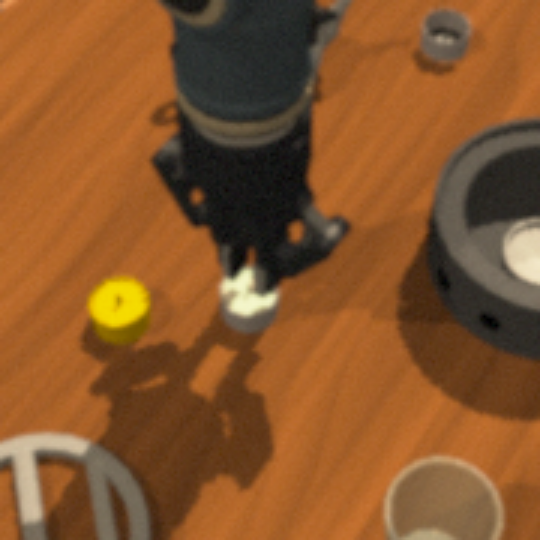

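The gripper closed over the wax: the tips appear to be around the wax top or above it, and grip is 0. I'll open, go 9 mm lower in small steps while watching the force, and close again.

```bash
python3 -m inch '[0.3,0,0,-0.1,0,0,0, 0.3,0,0,-0.1,0,0,0, 0.3,0,0,-0.1,0,0,0, 0.3,0,0,-0.1,0,0,0, 0.3,0,0,-0.1,0,0,0]' 30;python3 -m inch '[0.3,0,0,0.1,0,0,0, 0.3,0,0,0.15,0,0,0, 0.3,0,0,0.19,0,0,0, 0.3,0,0,0.19,0,0,0]'; python3 -m inch '[-0.3,0,0,0,0,0,0, -0.3,0,0,0,0,0,0, -0.3,0,0,0,0,0,0, -0.3,0,0,0,0,0,0]' 30; python3 - <<'E'
from h import *
a=snapshot('scene');b=snapshot('side'); s=state();print(s['tool_pos'],s['opening'],s['grip_force'])
c=cv2.resize(a[210:290,250:330,::-1],None,fx=4.5,fy=4.5);d=cv2.resize(b[210:290,310:390,::-1],None,fx=4.5,fy=4.5); cv2.imwrite('pics/c3.png',np.hstack([c,d]))
for n,o in(('scene',(250,210)),('side',(310,210))): print((proj(camera_model(n),s['tool_pos'])-o)*4.5)
E
```

```text
clock: 3.82
tool_pos: [0.453, -0.1459, 0.0266]
tool_rot: [[-0.0, 1.0, 0.0], [1.0, 0.0, 0.0], [0.0, 0.0, -1.0]]
ft_force: [-0.4, -0.8, 0.0]
opening: 0.65
grip_force: 0.0
clock: 4.15
tool_pos: [0.452, -0.1457, 0.0062]
tool_rot: [[-0.0, 1.0, -0.003], [1.0, 0.0, 0.001], [0.001, -0.003, -1.0]]
ft_force: [-0.4, 0.5, 0.0]
opening: 0.655
grip_force: 0.0
clock: 4.48
tool_pos: [0.4532, -0.146, 0.0078]
tool_rot: [[0.0, 1.0, 0.001], [1.0, -0.0, -0.0], [-0.0, 0.001, -1.0]]
ft_force: [0.2, -0.2, -0.8]
opening: 0.347
grip_force: 0.0
[ 0.45320738 -0.14596738  0.00781945] 0.3496424358511619 0.0
[196.41878514 225.68894977]
[194.815269   173.90797034]
```

View pics/c3.png

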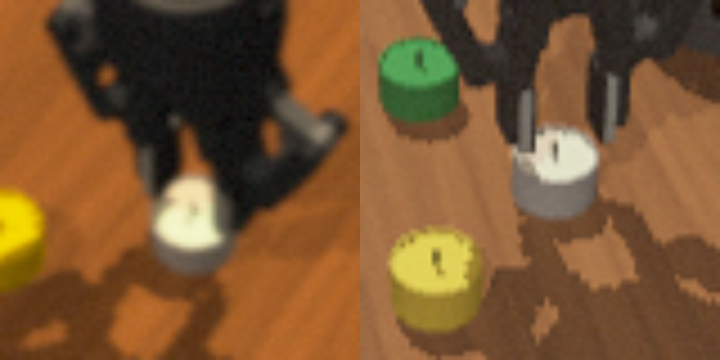

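The side view shows the tips end about 15–18 mm above the reported TCP at this opening: tips at (525,148) and (608,138), above wax at (555,155). I'll go down by force feel.

```bash
python3 -m inch '[0.3,0,0,0,0,0,0, 0.3,0,0,0,0,0,0, 0.3,0,0,0,0,0,0, 0.3,0,0,0,0,0,0]' 30;python3 -m inch '[0.3,0,0,0.04,0,0,0, 0.3,0,0,0.08,0,0,0, 0.3,0,0,0.11,0,0,0, 0.3,0,0,0.11,0,0,0]';  python3 -m inch '[-0.2,0,0,0,0,0,0, -0.2,0,0,0,0,0,0, -0.2,0,0,0,0,0,0, -0.2,0,0,0,0,0,0]' 30; python3 -c "from rig import *;print(tip_extent)"
```

```text
clock: 4.92
tool_pos: [0.4531, -0.146, 0.0077]
tool_rot: [[0.0, 1.0, 0.0], [1.0, -0.0, 0.0], [0.0, 0.0, -1.0]]
ft_force: [0.0, 0.3, -0.2]
opening: 0.648
grip_force: 0.0
clock: 5.25
tool_pos: [0.4524, -0.1458, -0.0042]
tool_rot: [[-0.0, 1.0, -0.002], [1.0, 0.0, 0.0], [0.0, -0.002, -1.0]]
ft_force: [-0.3, 0.1, -0.1]
opening: 0.646
grip_force: 0.0
clock: 5.58
tool_pos: [0.453, -0.1459, -0.0032]
tool_rot: [[0.0, 1.0, 0.0], [1.0, -0.0, 0.0], [0.0, 0.0, -1.0]]
ft_force: [-1.3, -0.3, 1.1]
opening: 0.423
grip_force: 29.8
0.011
```

```bash
python3 -m inch '[0.1,0,0,0,0,0,0, 0.1,0,0,0.03,0,0,0, 0.1,0,0,0.05,0,0,0, 0.1,0,0,0.05,0,0,0]' 30;  python3 -m inch '[-0.2,0,0,0.0,0,0,0, -0.2,0,0,0,0,0,0, -0.2,0,0,0,0,0,0, -0.2,0,0,0,0,0,0]' 40; python3 -m inch '[-0.2,0,0,-0.2,0,0,0, -0.2,0,0,-0.4,0,0,0,-0.2,0,0,-0.8,0,0,0, -0.2,0,0,-1,0,0,0, -0.2,0,0,-1,0,0,0]'; python3 -m inch '[-0.2,0.4,0.4,-0.2,0,0,0, -0.2,0.7,0.77,-0.2,0,0,0,-0.2,0.7,0.77,-0.2,0,0,0]';  python3 -m inch '[-0.2,0.4,0.4,0,0,0,0, -0.2,0.71,0.77,0,0,0,0, -0.2,0.71,0.77,0,0,0,0, -0.2,0.71,0.77,0,0,0,0]'
python3 - <<'E'
from h import *
cm=camera_model('wrist');save('wrist','w4');s=state();print(s['tool_pos'],s['opening'],s['grip_force'],s['clock']);print(proj(cm,[.608,-.005,.01]))
E
```

```text
clock: 5.92
tool_pos: [0.4527, -0.1459, -0.0089]
tool_rot: [[0.0, 1.0, -0.001], [1.0, -0.0, 0.0], [0.0, -0.001, -1.0]]
ft_force: [-0.4, -0.0, -0.9]
opening: 0.544
grip_force: 0.0
clock: 6.25
tool_pos: [0.453, -0.146, -0.0083]
tool_rot: [[0.0, 1.0, -0.0], [1.0, -0.0, 0.0], [0.0, -0.0, -1.0]]
ft_force: [-0.1, 0.6, 1.9]
opening: 0.43
grip_force: 39.8
clock: 6.67
tool_pos: [0.4564, -0.1468, 0.0958]
tool_rot: [[0.0, 1.0, 0.009], [1.0, -0.0, -0.002], [-0.002, 0.009, -1.0]]
ft_force: [0.9, 0.8, 0.1]
opening: 0.431
grip_force: 40.2
clock: 6.92
tool_pos: [0.5333, -0.0727, 0.1124]
tool_rot: [[-0.003, 1.0, 0.004], [1.0, 0.003, 0.001], [0.001, 0.004, -1.0]]
ft_force: [0.3, 0.1, -0.5]
opening: 0.431
grip_force: 40.2
clock: 7.25
tool_pos: [0.6102, 0.0011, 0.1105]
tool_rot: [[-0.007, 1.0, 0.002], [1.0, 0.007, 0.003], [0.003, 0.002, -1.0]]
ft_force: [0.7, 0.5, 1.5]
opening: 0.432
grip_force: 40.2
[ 0.60791951 -0.00196507  0.1102337 ] 0.42928340888648575 40.227994322776794 7.3
[318.01612839 198.55929408]
```

View pics/w4.png

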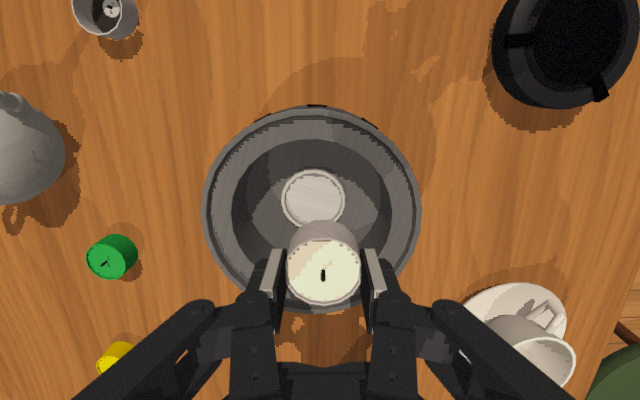

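The tealight is held level, wax centre (323,271). The empty cup is at (313,199) inside the warmer.

```bash
python3 - <<'E'
from h import *
cm=camera_model('wrist'); s=state();print(s['tool_pos'])
print('cup',world(cm,(313,199),.013),'wax',world(cm,(323,271),s['tool_pos'][2]+.0303))
import cv2
im=cv2.imread('pics/w4.png');
t=np.linspace(0,2*np.pi,16)
print('rim',world(cm,(203,213),.064),world(cm,(421,213),.064))
E
```

```text
[ 0.60791951 -0.00196507  0.1102337 ]
cup [ 0.60099511 -0.00756279  0.013     ] wax [ 0.60972281 -0.00074289  0.1405337 ]
rim [ 0.52290067 -0.00100595  0.064     ] [ 6.80466484e-01 -2.31241144e-04  6.40000000e-02]
```

```bash
python3 - <<'E'
from h import *
from scipy.optimize import least_squares
for c in('scene','side','wrist'):
  im=snapshot(c);cm=camera_model(c); cv2.imwrite(f'pics/n_{c}.png',im[:,:,::-1])
  for g in(.606,.601):
    pass
  # bright low-sat cup floor blob near expected pixel
  u0=proj(cm,[.605,-.005,.011]); hsv=cv2.cvtColor(im,cv2.COLOR_RGB2HSV)
  m=((hsv[...,2]>140)&(hsv[...,1]<70)).astype(np.uint8)
  n,l,st,ce=cv2.connectedComponentsWithStats(m)
  for i in range(1,n):
    if st[i,4]>60 and np.hypot(*(ce[i]-u0))<60: print(c,st[i],ce[i],world(cm,ce[i],.011)[:2], 'box ctr',world(cm,st[i,:2]+st[i,2:4]/2-.5,.011)[:2])
  r=pinpoint(c,'warmer'); print([(q['uv'],round(q['score'],2),world(cm,q['uv'],0)[:2]) for q in r[:2]])
print(state()['tool_pos'])
E
```

```text
scene [395 199  21  15 244] [405.4057377  205.93032787] [0.58663755 0.10664788] box ctr [0.58594186 0.10595587]
scene [377 233  28  23 488] [390.5942623  243.87704918] [ 0.60247521 -0.00557265] box ctr [ 0.60244107 -0.00596154]
[]
side [362 147  21  10 129] [371.65116279 151.73643411] [0.62377019 0.2407323 ] box ctr [0.62521034 0.24186874]
side [399 147  14   9  95] [405.13684211 151.33684211] [0.71748066 0.21925637] box ctr [0.71929767 0.22094086]
[([396.1, 204.9], 0.71, array([ 0.5997443 , -0.01130871]))]
wrist [ 285  160   76  146 7915] [321.19355654 235.8921036 ] [ 0.60598237 -0.04963619] box ctr [ 0.60720178 -0.04617871]
[([319.8, 187.0], 0.73, array([ 0.60481912, -0.00565543]))]
[ 0.60617594 -0.00641937  0.11150835]
```

```bash
python3 -m inch '[-0.2,0,-0.02,0.3,0,0,0, -0.2,0,-0.02,0.6,0,0,0, -0.2,0,-0.02,0.75,0,0,0, -0.2,0,-0.02,0.75,0,0,0, -0.2,0,-0.02,0.75,0,0,0]'; python3 -m inch '[-0.2,0,0,0.1,0,0,0, -0.2,0,0,0.2,0,0,0, -0.2,0,0,0.26,0,0,0, -0.2,0,0,0.26,0,0,0]'; python3 - <<'E'
from h import *
s=state();print(s['tool_pos'],s['ft_force'],s['clock'])
cm=camera_model('wrist');save('wrist','w5');print(proj(cm,[.604,-.006,.01]))
E
```

```text
clock: 8.02
tool_pos: [0.6044, -0.0057, 0.0364]
tool_rot: [[0.001, 1.0, -0.001], [1.0, -0.001, -0.0], [-0.0, -0.001, -1.0]]
ft_force: [0.3, 0.4, -0.5]
opening: 0.427
grip_force: 40.2
clock: 8.35
tool_pos: [0.604, -0.005, 0.0094]
tool_rot: [[0.0, 1.0, -0.002], [1.0, -0.0, -0.0], [-0.0, -0.002, -1.0]]
ft_force: [-0.8, 0.4, -0.3]
opening: 0.429
grip_force: 40.2
[ 0.60404685 -0.00502041  0.00941051] [-0.79862948  0.41788925 -0.25270811] 8.35
[319.78522339 246.60598676]
```

View pics/w5.png

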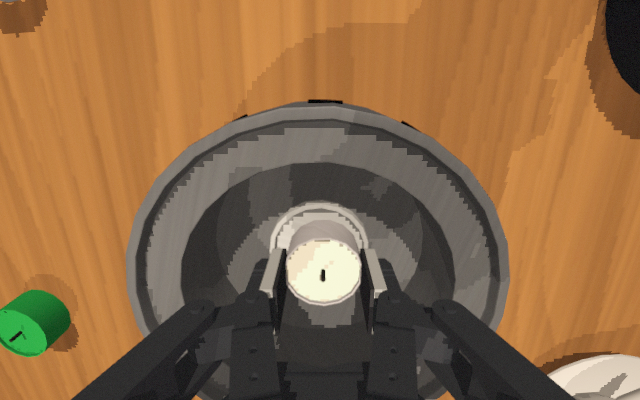

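The candle is centred over the ring (ring 271–369, centre 320; inner far edge at row ~207 against 209.6 expected). I'll lower it the last ~7 mm.

```bash
python3 -m inch '[-0.2,0.01,0,0.02,0,0,0, -0.2,0.01,0,0.04,0,0,0, -0.2,0.01,0,0.055,0,0,0, -0.2,0.01,0,0.066,0,0,0, -0.2,0.01,0,0.066,0,0,0]'; python3 -m inch '[-0.2,0,0,0,0,0,0,-0.2,0,0,0.007,0,0,0,-0.2,0,0,0.007,0,0,0]'
```

```text
clock: 8.82
tool_pos: [0.6049, -0.0039, 0.0039]
tool_rot: [[-0.0, 1.0, -0.0], [1.0, 0.0, 0.0], [0.0, -0.0, -1.0]]
ft_force: [-0.9, 1.1, -0.5]
opening: 0.434
grip_force: 40.2
clock: 9.07
tool_pos: [0.605, -0.004, 0.0033]
tool_rot: [[0.0, 1.0, 0.0], [1.0, -0.0, 0.0], [0.0, 0.0, -1.0]]
ft_force: [0.0, -0.3, 0.7]
opening: 0.429
grip_force: 40.2
```

```bash
python3 -m inch '[-0.2,0,0,0.008,0,0,0,-0.2,0,0,0.016,0,0,0,-0.2,0,0,0.016,0,0,0]'; python3 -m inch '[-0.1,0,0,0,0,0,0, -0.05,0,0,0,0,0,0, 0,0,0,0,0,0,0, 0.0,0,0,0,0,0,0]';  python3 -m inch '[0,0,0,-0.2,0,0,0,0,0,0,-0.5,0,0,0,0,0,0,-1,0,0,0,0,0,0,-1,0,0,0,0,0,0,-1,0,0,0]'; python3 - <<'E'
from h import *
cm=camera_model('wrist');s=state();save('wrist','w6');print(s['tool_pos'])
im=cv2.imread('pics/w6.png');cv2.imwrite('pics/c6.png',cv2.resize(im[100:350,180:460],None,fx=2,fy=2))
E
```

```text
clock: 9.32
tool_pos: [0.6051, -0.004, 0.0017]
tool_rot: [[0.0, 1.0, 0.0], [1.0, -0.0, 0.0], [0.0, 0.0, -1.0]]
ft_force: [0.1, -0.1, -0.9]
opening: 0.433
grip_force: 40.3
clock: 9.65
tool_pos: [0.605, -0.0039, 0.0017]
tool_rot: [[0.0, 1.0, 0.0], [1.0, -0.0, 0.0], [0.0, 0.0, -1.0]]
ft_force: [0.6, -0.5, -0.1]
opening: 0.501
grip_force: 0.0
clock: 10.07
tool_pos: [0.608, -0.0039, 0.1058]
tool_rot: [[0.0, 1.0, 0.008], [1.0, -0.0, 0.0], [0.0, 0.008, -1.0]]
ft_force: [0.6, -0.5, -0.9]
opening: 0.502
grip_force: 0.0
[ 0.60795453 -0.00386838  0.10582149]
```

View pics/c6.png

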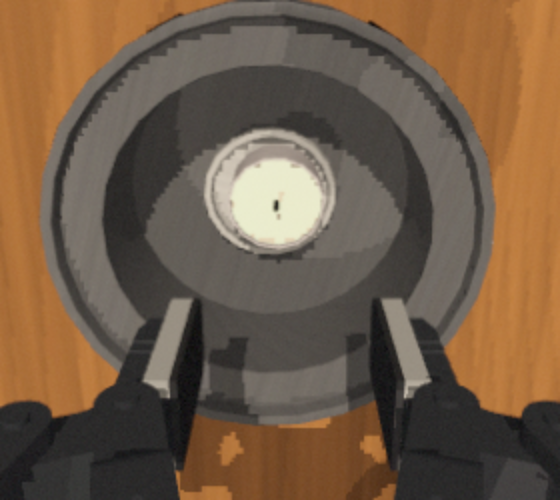

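The tealight stands inside the candle-cup ring (ring centre (270,191) in the crop, wax (277,205)). Next, the grate: the bar runs at ~138°, so I turn the tool by −48° about its z.

```bash
python3 -c "
from h import *
im=snapshot('wrist');cm=camera_model('wrist');print(state()['tool_pos']);cv2.imwrite('pics/n7.png',im[:,:,::-1])
for p in((201,205),(427,205)):print(world(cm,p,.064))
r=masks_of('wrist','warmer')
for q in r[:2]:
  ys,xs=np.nonzero(q['mask']);print(q['score'],q['extent'],xs.min(),xs.max(),ys.min(),ys.max(), world(cm,(320,ys.min()),.064))
"
python3 -m inch '[-0.33,-0.33,-0.16,-0.5,0,0,0, -0.33,-0.66,-0.32,-0.5,0,0,0, -0.33,-1,-0.48,-0.5,0,0,0]'; python3 -m inch '[-0.33,-0.33,-0.16,0,0,0,0, -0.33,-0.66,-0.32,0,0,0,0, -0.33,-1,-0.48,0,0,0,0]'; python3 -m inch '[-0.33,-0.33,-0.16,0,0,0,0, -0.33,-0.66,-0.32,0,0,0,0, -0.33,-1,-0.48,0,0,0,0]';  python3 -m inch '[-0.33,-0.3,-0.14,0,0,0,-0.2, -0.33,-0.5,-0.23,0,0,0,-0.4, -0.33,-0.5,-0.23,0,0,0,-0.6, -0.33,-0.5,-0.23,0,0,0,-0.8, -0.33,-0.5,-0.23,0,0,0,-0.8]'; python3 -m inch '[-0.33,0,0,0.4,0,0,-0.2, -0.33,0,0,0.4,0,0,-0.4, -0.33,0,0,0.4,0,0,-0.6, -0.33,0,0,0.4,0,0,-0.8, -0.33,0,0,0.4,0,0,-0.8]';python3 -m inch '[-0.33,0,0,0,0,0,0, -0.33,0,0,0,0,0,0]'
python3 - <<'E'
from h import *
s=state();im=save('wrist','w8');cm=camera_model('wrist');print(s['tool_pos'],s['tool_rot'],s['q'],s['opening'],s['clock'])
for g in masks_of('wrist','grate')[:1]:
  ys,xs=np.nonzero(g['mask']);h=cv2.convexHull(np.c_[xs,ys].astype(np.float32))[:,0]
  w=np.array([world(cm,p,.01)[:2] for p in h]).astype(np.float32); print(g['score'],cv2.fitEllipse(w.reshape(-1,1,2)),g['extent'])
print([(r['uv'],r['score'],world(cm,r['uv'],0)) for r in pinpoint('wrist','grate')[:1]])
E
```

```text
[ 0.60484912 -0.00397463  0.10180882]
[0.52273652 0.00663711 0.064     ]
[0.67819066 0.00660915 0.064     ]
0.65 [317.2, 206.0, 230.1, 218.8] 201 431 97 314 [0.60485048 0.07724283 0.064     ]
clock: 10.47
tool_pos: [0.5602, -0.0985, 0.1523]
tool_rot: [[-0.004, 1.0, 0.002], [1.0, 0.004, 0.0], [0.0, 0.002, -1.0]]
ft_force: [-0.1, -0.9, -0.2]
opening: 0.335
grip_force: 0.0
clock: 10.72
tool_pos: [0.5092, -0.2002, 0.1497]
tool_rot: [[-0.0, 1.0, -0.003], [1.0, 0.0, 0.001], [0.001, -0.003, -1.0]]
ft_force: [0.0, -0.9, -0.1]
opening: 0.333
grip_force: 0.0
clock: 10.97
tool_pos: [0.4612, -0.2999, 0.1495]
tool_rot: [[-0.0, 1.0, -0.003], [1.0, 0.0, 0.002], [0.002, -0.003, -1.0]]
ft_force: [-0.1, -0.7, 0.3]
opening: 0.337
grip_force: 0.0
clock: 11.38
tool_pos: [0.4389, -0.3491, 0.1494]
tool_rot: [[-0.407, 0.913, -0.003], [0.913, 0.407, 0.002], [0.003, -0.002, -1.0]]
ft_force: [-0.2, 1.2, -0.2]
opening: 0.336
grip_force: 0.0
clock: 11.8
tool_pos: [0.4397, -0.3483, 0.1099]
tool_rot: [[-0.743, 0.669, -0.002], [0.669, 0.743, 0.002], [0.003, 0.0, -1.0]]
ft_force: [0.4, 0.1, 0.7]
opening: 0.334
grip_force: 0.0
clock: 11.97
tool_pos: [0.44, -0.3489, 0.1108]
tool_rot: [[-0.741, 0.671, -0.001], [0.671, 0.741, 0.001], [0.001, -0.0, -1.0]]
ft_force: [-0.2, 0.4, 0.6]
opening: 0.336
grip_force: 0.0
[ 0.44004223 -0.34890209  0.11080734] [[-7.41163564e-01  6.71323963e-01 -8.41532536e-04]
 [ 6.71323666e-01  7.41164036e-01  6.38388865e-04]
 [ 1.05227939e-03 -9.17901407e-05 -9.99999442e-01]] [ 0.66533422  0.39606733 -0.08907298  1.90281579  0.04577669  0.84569629
  1.38751946] 0.3355156166961231 11.9667
0.56 ((0.43812212347984314, -0.3511156141757965), (0.13498276472091675, 0.1363130360841751), 41.46060562133789) [316.4, 184.1, 154.5, 149.6]
[([313.2, 187.2], 0.74, array([ 0.43615811, -0.3545034 ,  0.        ]))]
```

View pics/w8.png

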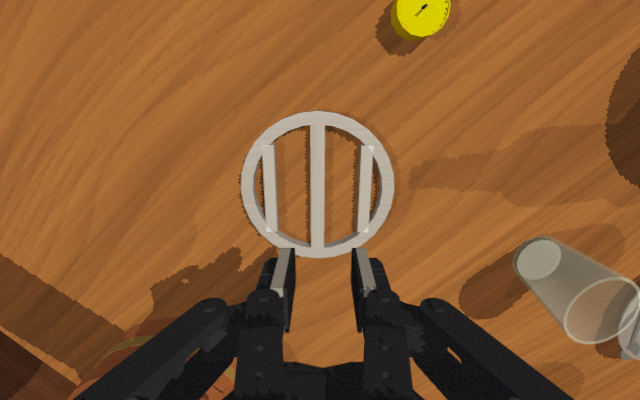

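The grate's bars line up with the tool: middle bar at column 318, ring centre (318,184). I'll descend and feel for the table with narrow jaws.

```bash
python3 -m inch '[-0.5,0,-0.03,0.3,0,0,0, -0.5,0,-0.03,0.7,0,0,0, -0.5,0,-0.03,1,0,0,0, -0.5,0,-0.03,1,0,0,0, -0.5,0,-0.03,1,0,0,0]' 80;  python3 -m inch '[-0.5,0,0,0.06,0,0,0, -0.5,0,0,0.12,0,0,0, -0.5,0,0,0.18,0,0,0, -0.5,0,0,0.18,0,0,0, -0.5,0,0,0.18,0,0,0]'; python3 -m inch '[-0.5,0,0,0.02,0,0,0, -0.5,0,0,0.03,0,0,0, -0.5,0,0,0.03,0,0,0]'; python3 -m inch '[-0.5,0,0,0.02,0,0,0, -0.5,0,0,0.03,0,0,0, -0.5,0,0,0.03,0,0,0]'
```

```text
clock: 12.53
tool_pos: [0.4375, -0.3508, 0.0104]
tool_rot: [[-0.743, 0.669, -0.003], [0.669, 0.743, 0.002], [0.003, -0.0, -1.0]]
ft_force: [0.0, 0.9, 0.0]
opening: 0.251
grip_force: 0.0
clock: 12.95
tool_pos: [0.4384, -0.3515, -0.0063]
tool_rot: [[-0.743, 0.669, 0.0], [0.669, 0.743, -0.0], [-0.0, 0.0, -1.0]]
ft_force: [-0.4, 0.4, 0.4]
opening: 0.246
grip_force: 0.0
clock: 13.2
tool_pos: [0.4383, -0.3515, -0.0096]
tool_rot: [[-0.743, 0.669, 0.0], [0.669, 0.743, -0.0], [-0.0, 0.0, -1.0]]
ft_force: [-0.1, 0.3, -0.4]
opening: 0.252
grip_force: 0.0
clock: 13.45
tool_pos: [0.4381, -0.3513, -0.0129]
tool_rot: [[-0.743, 0.669, -0.0], [0.669, 0.743, 0.0], [0.0, 0.0, -1.0]]
ft_force: [0.3, 0.0, -0.1]
opening: 0.251
grip_force: 0.0
```

```bash
for i in 1; do :; done; python3 -m inch '[-0.5,0,0,0.02,0,0,0, -0.5,0,0,0.02,0,0,0]'; python3 -m inch '[-0.5,0,0,0.02,0,0,0, -0.5,0,0,0.02,0,0,0]' ;python3 -m inch '[-0.8,0,0,0,0,0,0, -0.8,0,0,0,0,0,0,-0.8,0,0,0,0,0,0]'
```

```text
clock: 13.62
tool_pos: [0.4381, -0.3513, -0.015]
tool_rot: [[-0.743, 0.669, -0.0], [0.669, 0.743, 0.0], [0.0, 0.0, -1.0]]
ft_force: [-0.3, 0.1, 0.5]
opening: 0.251
grip_force: 0.0
clock: 13.78
tool_pos: [0.4381, -0.3513, -0.017]
tool_rot: [[-0.743, 0.669, -0.0], [0.669, 0.743, 0.0], [0.0, 0.0, -1.0]]
ft_force: [0.6, -0.1, 0.1]
opening: 0.249
grip_force: 0.0
clock: 14.03
tool_pos: [0.438, -0.3515, -0.0166]
tool_rot: [[-0.743, 0.669, -0.0], [0.669, 0.743, 0.0], [0.0, -0.0, -1.0]]
ft_force: [-1.2, 0.4, 1.3]
opening: 0.111
grip_force: 54.0
```

```bash
python3 -m inch '[-0.6,0,0,0,0,0,0, -0.6,0,0,0.02,0,0,0,-0.6,0,0,0.02,0,0,0]' 80; python3 -m inch '[-0.6,0,0,0.02,0,0,0, -0.6,0,0,0.02,0,0,0]' ;python3 -m inch '[-0.6,0,0,0.02,0,0,0, -0.6,0,0,0.02,0,0,0]'
```

```text
clock: 14.28
tool_pos: [0.4383, -0.3513, -0.0189]
tool_rot: [[-0.743, 0.669, 0.0], [0.669, 0.743, 0.0], [0.0, 0.0, -1.0]]
ft_force: [-0.1, 0.8, 0.3]
opening: 0.199
grip_force: 0.0
clock: 14.45
tool_pos: [0.4382, -0.3513, -0.021]
tool_rot: [[-0.743, 0.669, -0.0], [0.669, 0.743, 0.0], [0.0, 0.0, -1.0]]
ft_force: [0.7, -0.3, -0.2]
opening: 0.2
grip_force: 0.0
clock: 14.62
tool_pos: [0.4383, -0.3514, -0.0214]
tool_rot: [[-0.743, 0.669, -0.0], [0.669, 0.743, 0.0], [0.0, -0.0, -1.0]]
ft_force: [-3.5, 3.4, 10.8]
opening: 0.2
grip_force: 5.6
```

Table contact at TCP z −0.0215, so the tips sit ~21.5 mm behind the reported TCP. I'll back up 2 mm, grip and lift.

```bash
python3 -m inch '[-0.6,0,0,-0.025,0,0,0, -0.6,0,0,-0.025,0,0,0]' 80; python3 -m inch '[-0.8,0,0,0,0,0,0, -0.8,0,0,0,0,0,0, -0.8,0,0,0,0,0,0]' 80; python3 -m inch '[-0.8,0,0,-0.1,0,0,0, -0.8,0,0,-0.3,0,0,0, -0.8,0,0,-0.6,0,0,0,-0.8,0,0,-1,0,0,0, -0.8,0,0,-1,0,0,0]';  python3 -m inch '[-0.8,0,0,-0.2,0,0,0, -0.8,0,0,-0.5,0,0,0, -0.8,0,0,-0.5,0,0,0]'; python3 - <<'E'
from h import *
s=state();im=save('wrist','w9');cm=camera_model('wrist');print(s['tool_pos'],s['tool_rot'],s['opening'],s['ft_force'])
r=s['tool_rot']; d=np.array([.604,-.004,0])-s['tool_pos']; print('to warmer in tool',r.T@d)
E
```

```text
clock: 14.78
tool_pos: [0.4386, -0.3517, -0.0197]
tool_rot: [[-0.743, 0.669, 0.001], [0.669, 0.743, -0.001], [-0.001, 0.0, -1.0]]
ft_force: [0.3, 0.2, -0.4]
opening: 0.206
grip_force: 0.0
clock: 15.03
tool_pos: [0.4384, -0.3516, -0.0198]
tool_rot: [[-0.743, 0.669, 0.0], [0.669, 0.743, -0.0], [-0.0, 0.0, -1.0]]
ft_force: [-0.9, 1.0, 4.9]
opening: 0.121
grip_force: 61.2
clock: 15.45
tool_pos: [0.4421, -0.3542, 0.0865]
tool_rot: [[-0.743, 0.669, 0.01], [0.669, 0.743, -0.007], [-0.012, 0.002, -1.0]]
ft_force: [1.3, -1.0, -3.4]
opening: 0.116
grip_force: 60.5
clock: 15.7
tool_pos: [0.4408, -0.3533, 0.1344]
tool_rot: [[-0.743, 0.669, 0.007], [0.669, 0.743, -0.005], [-0.009, 0.001, -1.0]]
ft_force: [0.7, -1.3, -3.0]
opening: 0.116
grip_force: 60.6
[ 0.44077052 -0.35327229  0.13443523] [[-0.74300185  0.66925007  0.00725235]
 [ 0.66923149  0.74303648 -0.00510021]
 [-0.00880208  0.00106404 -0.99996069]] 0.11645648771004753 [ 0.73403222 -1.29928909 -2.97883446]
to warmer in tool [0.11364752 0.36862035 0.13383238]
```

View pics/w9.png

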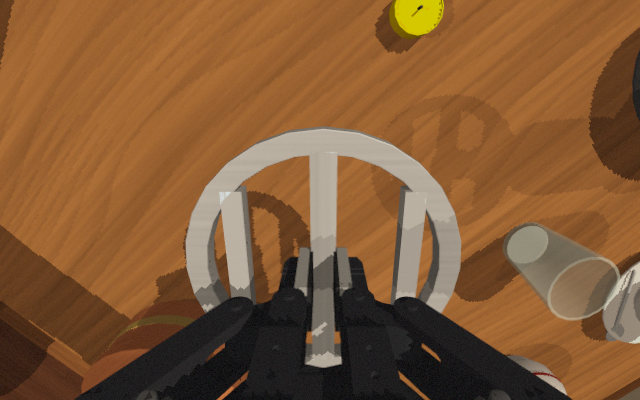

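The grate hangs level in the grip: ring from (186,245) to (461,245), far edge (324,128), middle bar between the pads at column 323.

```bash
python3 - <<'E'
from h import *
s=state();cm=camera_model('wrist');im=snapshot('wrist');r=s['tool_rot'];p=s['tool_pos'];print(p)
hsv=cv2.cvtColor(im,cv2.COLOR_RGB2HSV);m=((hsv[...,1]<60)&(hsv[...,2]>90)).astype(np.uint8)
n,l,st,ce=cv2.connectedComponentsWithStats(m); i=l[140,324]; print(st[i])
q=l==i; zt=p[2]+.030
pts=[]
for c in range(215,435,10):
  rows=np.nonzero(q[:,c])[0]; pts.append(r.T@(world(cm,(c,rows.min()-.5),zt)-p))
pts=np.array(pts)[:,:2]
from scipy.optimize import least_squares
f=least_squares(lambda v:np.hypot(*(pts-v).T)-.068,[0,0]);print('centre rel TCP (tool xy)',f.x,np.abs(f.fun).max())
print('to warmer',r.T@(np.array([.604,-.0045,p[2]])-p))
print('warmer',[(x['uv'],x['score'],world(cm,x['uv'],0)) for x in pinpoint('wrist','warmer')[:1]])
E
```

```text
[ 0.43980225 -0.35256348  0.13214071]
[  186   127   275   241 22986]
centre rel TCP (tool xy) [0.00061294 0.00202805] 0.0007276450505147858
to warmer [ 0.11089285  0.36852642 -0.00037152]
warmer []
```

```bash
python3 -m inch '[-0.8,0.06,0.2,0,0,0,0, -0.8,0.15,0.5,0,0,0,0, -0.8,0.28,0.92,0,0,0,0]'; python3 -m inch '[-0.8,0.1,0.35,0,0,0,0, -0.8,0.2,0.7,0,0,0,0, -0.8,0.27,0.92,0,0,0,0]'; python3 -m inch '[-0.8,0.1,0.35,0,0,0,0, -0.8,0.2,0.7,0,0,0,0, -0.8,0.28,0.92,0,0,0,0]'; python3 -m inch '[-0.8,0.1,0.35,0,0,0,0, -0.8,0.2,0.7,0,0,0,0, -0.8,0.27,0.91,0,0,0,0,-0.8,0.27,0.91,0,0,0,0,-0.8,0.27,0.91,0,0,0,0]'; python3 -m inch '[-0.8,0,0,0.1,0,0,0,-0.8,0,0,0.2,0,0,0,-0.8,0,0,0.2,0,0,0,-0.8,0,0,0.2,0,0,0]'
python3 - <<'E'
from h import *
s=state();p=s['tool_pos'];r=s['tool_rot'];im=save('wrist','w10');cm=camera_model('wrist');print(p,r,s['opening'],s['ft_force'],s['clock'])
c=p+r@np.array([.0006,.002,0]);c[2]=.068
def draw(im,cm,c,rad,z,col):
  q=np.array([proj(cm,[c[0]+rad*np.cos(a),c[1]+rad*np.sin(a),z]) for a in np.linspace(0,6.28,60)]).astype(int);cv2.polylines(im,[q],True,col,1)
b=[]
for n,o in(('wrist',(0,0)),('scene',(0,0))):
  i=snapshot(n)[:,:,::-1].copy();cm=camera_model(n)
  draw(i,cm,(.604,-.0045),.081,.064,(0,0,255));draw(i,cm,c,.068,p[2]+.03,(0,255,0)); b.append(i)
cv2.imwrite('pics/c10.png',cv2.resize(np.vstack([b[0][60:400,100:540],cv2.resize(b[1][140:310,290:510],(440,340))]),None,fx=.88,fy=.88))
E
```

```text
clock: 16.1
tool_pos: [0.4754, -0.2682, 0.1275]
tool_rot: [[-0.739, 0.674, -0.004], [0.674, 0.739, 0.0], [0.003, -0.003, -1.0]]
ft_force: [1.4, -0.3, -3.2]
opening: 0.111
grip_force: 60.6
clock: 16.35
tool_pos: [0.5198, -0.1749, 0.1277]
tool_rot: [[-0.746, 0.666, -0.003], [0.666, 0.746, 0.003], [0.004, 0.001, -1.0]]
ft_force: [0.2, 0.5, -4.4]
opening: 0.115
grip_force: 60.6
clock: 16.6
tool_pos: [0.5605, -0.0883, 0.1277]
tool_rot: [[-0.746, 0.666, -0.003], [0.666, 0.746, 0.003], [0.004, 0.0, -1.0]]
ft_force: [0.4, 0.3, -4.0]
opening: 0.122
grip_force: 60.6
clock: 17.02
tool_pos: [0.5998, -0.005, 0.1273]
tool_rot: [[-0.746, 0.666, -0.004], [0.666, 0.746, 0.001], [0.004, -0.002, -1.0]]
ft_force: [-1.0, -0.9, -3.4]
opening: 0.118
grip_force: 60.6
clock: 17.35
tool_pos: [0.5996, -0.0087, 0.1081]
tool_rot: [[-0.742, 0.671, -0.003], [0.671, 0.742, -0.001], [0.002, -0.003, -1.0]]
ft_force: [1.0, -0.4, -3.7]
opening: 0.113
grip_force: 60.6
[ 0.59960613 -0.00865531  0.10814768] [[-7.41835033e-01  6.70573371e-01 -3.48392575e-03]
 [ 6.70578651e-01  7.41838272e-01 -5.00881261e-04]
 [ 2.24863182e-03 -2.70781750e-03 -9.99993806e-01]] 0.11329206563467376 [ 1.00069412 -0.38556067 -3.70418062] 17.35
```

View pics/c10.png

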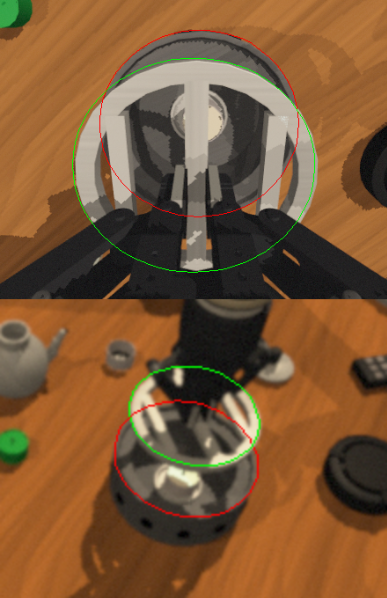

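The overlays agree: the red model rim matches the warmer in both views (wrist centre (199,123), scene (186,460)), and the green ring tracks the grate. I'll correct by 4 mm and lower.

```bash
python3 -m inch '[-0.8,-0.01,0.04,0.2,0,0,0, -0.8,-0.01,0.04,0.4,0,0,0, -0.8,-0.01,0.04,0.55,0,0,0, -0.8,-0.01,0.04,0.55,0,0,0, -0.8,-0.01,0.04,0.55,0,0,0]'; python3 -m inch '[-0.8,0,0,0.03,0,0,0, -0.8,0,0,0.06,0,0,0, -0.8,0,0,0.08,0,0,0, -0.8,0,0,0.08,0,0,0, -0.8,0,0,0.08,0,0,0]';python3 -c "
from rig import *
s=state();print(s['tool_pos'],s['ft_force'])"
```

```text
clock: 17.92
tool_pos: [0.6043, -0.0051, 0.0548]
tool_rot: [[-0.743, 0.669, -0.001], [0.669, 0.743, 0.0], [0.001, -0.001, -1.0]]
ft_force: [0.6, 0.8, -3.3]
opening: 0.117
grip_force: 60.6
clock: 18.33
tool_pos: [0.6047, -0.0049, 0.0472]
tool_rot: [[-0.743, 0.669, 0.001], [0.669, 0.743, 0.0], [-0.0, 0.0, -1.0]]
ft_force: [0.1, 0.1, -3.3]
opening: 0.113
grip_force: 60.7
[ 0.60470394 -0.004926    0.04718482] [ 0.0705411   0.14153917 -3.31037533]
```

```bash
python3 -m inch '[-0.8,0,-0.015,0.03,0,0,0, -0.8,0,-0.015,0.05,0,0,0, -0.8,0,-0.015,0.07,0,0,0, -0.8,0,-0.015,0.07,0,0,0, -0.8,0,-0.015,0.07,0,0,0]'; python3 -m inch '[-0.8,0,0,0.01,0,0,0, -0.8,0,0,0.02,0,0,0, -0.8,0,0,0.02,0,0,0]'; python3 -m inch '[-0.8,0,0,0.01,0,0,0, -0.8,0,0,0.01,0,0,0]'
```

```text
clock: 18.75
tool_pos: [0.6034, -0.006, 0.0396]
tool_rot: [[-0.743, 0.669, -0.0], [0.669, 0.743, 0.0], [0.0, -0.0, -1.0]]
ft_force: [0.9, 0.1, -3.4]
opening: 0.111
grip_force: 60.7
clock: 19.0
tool_pos: [0.6038, -0.006, 0.0383]
tool_rot: [[-0.743, 0.669, 0.0], [0.669, 0.743, -0.0], [-0.0, 0.0, -1.0]]
ft_force: [-0.3, -1.6, 0.6]
opening: 0.117
grip_force: 61.1
clock: 19.17
tool_pos: [0.6038, -0.0059, 0.0383]
tool_rot: [[-0.743, 0.669, 0.001], [0.669, 0.743, -0.0], [-0.001, 0.0, -1.0]]
ft_force: [-2.5, 0.6, 6.1]
opening: 0.115
grip_force: 61.9
```

Contact is at exactly the ledge height (TCP 0.038). I'll release and lift straight up.

```bash
python3 -m inch '[-0.8,0,0,-0.013,0,0,0, -0.7,0,0,-0.013,0,0,0, -0.5,0,0,-0.013,0,0,0, -0.33,0,0,-0.013,0,0,0, -0.33,0,0,-0.013,0,0,0]'; python3 -m inch '[-0.33,0,0,-0.1,0,0,0,-0.33,0,0,-0.3,0,0,0,-0.33,0,0,-0.6,0,0,0, -0.33,0,0,-1,0,0,0]';python3 -m inch '[-0.33,0,0,-0.4,0,0,0,-0.33,0,0,-0.8,0,0,0,-0.33,0,0,-0.8,0,0,0,-0.33,0,0,-0.8,0,0,0,-0.33,0,0,-0.8,0,0,0]'; python3 - <<'E'
from h import *
s=state();print(s['tool_pos'],s['q'])
from scipy.optimize import least_squares
for n in('wrist','scene','side'):
  im=snapshot(n);cm=camera_model(n);cv2.imwrite(f'pics/n11_{n}.png',im[:,:,::-1])
  for g in masks_of(n,'grate')[:1]:
    ys,xs=np.nonzero(g['mask']);h=cv2.convexHull(np.c_[xs,ys].astype(np.float32))[:,0]
    w=np.array([world(cm,p,.068)[:2] for p in h]).astype(np.float32);print(n,'grate',g['score'],cv2.fitEllipse(w.reshape(-1,1,2)))
  for q in pinpoint(n,'teapot')[:3]+pinpoint(n,'lid')[:2]: print(n,q['uv'],q['score'],world(cm,q['uv'],0))
# teapot collar fit: rim ellipse by scene & side mask top
E
```

```text
clock: 19.58
tool_pos: [0.6038, -0.006, 0.0383]
tool_rot: [[-0.743, 0.669, 0.001], [0.669, 0.743, 0.0], [-0.0, 0.0, -1.0]]
ft_force: [0.7, 0.3, 0.7]
opening: 0.338
grip_force: 0.0
clock: 19.92
tool_pos: [0.6016, -0.0061, 0.1375]
tool_rot: [[-0.743, 0.669, -0.005], [0.669, 0.743, 0.0], [0.004, -0.004, -1.0]]
ft_force: [1.2, 0.3, -0.3]
opening: 0.337
grip_force: 0.0
clock: 20.33
tool_pos: [0.6031, -0.0061, 0.2185]
tool_rot: [[-0.743, 0.669, 0.0], [0.669, 0.743, -0.0], [-0.0, 0.0, -1.0]]
ft_force: [-0.0, -0.6, -0.9]
opening: 0.336
grip_force: 0.0
[ 0.60313172 -0.00608859  0.21845282] [ 0.09857839  0.3537271  -0.20679099  1.69270413  0.07986811  1.10315897
  0.70594471]
wrist grate 0.76 ((0.6035262942314148, -0.003976339474320412), (0.133077472448349, 0.13463817536830902), 48.1134147644043)
wrist [216.1, 286.8] 0.44 [ 0.63682352 -0.24025636  0.        ]
wrist [502.9, 26.1] 0.29 [0.62295271 0.24649808 0.        ]
wrist [505.7, 26.2] 0.75 [0.62510737 0.24889052 0.        ]
scene grate 0.57 ((0.6050184369087219, -0.008369630202651024), (0.13696326315402985, 0.14298659563064575), 13.464339256286621)
scene [393.6, 120.9] 0.79 [0.43150521 0.3844819  0.        ]
scene [295.7, 186.7] 0.66 [3.40864504e-01 2.89970207e-02 1.11022302e-16]
scene [394.2, 229.8] 0.45 [0.59153511 0.0402249  0.        ]
scene [441.2, 176.0] 0.63 [0.62085526 0.2533714  0.        ]
side grate 0.95 ((0.6012227535247803, -0.010790660046041012), (0.1376119703054428, 0.15329566597938538), 157.60618591308594)
side [300.4, 140.1] 0.65 [0.44283913 0.38909653 0.        ]
side [220.8, 163.2] 0.56 [0.198064   0.30078016 0.        ]
side [287.0, 207.2] 0.56 [0.34615312 0.04249518 0.        ]
side [372.6, 151.0] 0.55 [0.63538214 0.2643223  0.        ]
side [396.6, 202.2] 0.22 [ 0.60509226 -0.00100916  0.        ]
```

The grate lies flat and centred (0.604, −0.005) in the ledge. Now I'll move above the middle teapot.

```bash
python3 -m inch '[1,0.3,0.13,0,0,0,0, 1,0.6,0.27,0,0,0,0, 1,0.94,0.41,0,0,0,0]'; python3 -m inch '[1,0.3,0.13,0,0,0,0, 1,0.6,0.27,0,0,0,0, 1,0.94,0.41,0,0,0,0]'; python3 -m inch '[1,0.3,0.13,0,0,0,0, 1,0.6,0.27,0,0,0,0, 1,0.94,0.41,0,0,0,0]'; python3 -m inch '[1,0.3,0.13,0,0,0,0, 1,0.6,0.27,0,0,0,0, 1,0.92,0.41,0,0,0,0, 1,0.92,0.41,0,0,0,0, 1,0.92,0.41,0,0,0,0]'; python3 -m inch '[1,0,0,0,0,0,0, 1,0,0,0,0,0,0]';python3 - <<'E'
from h import *
s=state();p=s['tool_pos'];r=s['tool_rot'];print(p,r,s['q'],s['clock'])
im=snapshot('wrist');cm=camera_model('wrist');v=im[:,:,::-1].copy()
for q in pinpoint('wrist','teapot')[:2]: print(q['uv'],q['score'],world(cm,q['uv'],0))
for c,col in(((.435,.367),(0,0,255)),):
  for rad,z in((.027,.112),(.06,.035)):
    k=np.array([proj(cm,[c[0]+rad*np.cos(a),c[1]+rad*np.sin(a),z]) for a in np.linspace(0,6.28,60)]).astype(int);cv2.polylines(v,[k],True,col,1)
cv2.imwrite('pics/c12.png',v)
E
```

```text
clock: 21.18
tool_pos: [0.5612, 0.0872, 0.2181]
tool_rot: [[-0.741, 0.671, 0.001], [0.671, 0.741, -0.0], [-0.001, 0.0, -1.0]]
ft_force: [1.0, 0.3, -0.3]
opening: 0.747
grip_force: 0.0
clock: 21.43
tool_pos: [0.5184, 0.1814, 0.2184]
tool_rot: [[-0.742, 0.67, 0.001], [0.67, 0.742, -0.0], [-0.001, 0.001, -1.0]]
ft_force: [0.1, 1.0, -0.4]
opening: 0.999
grip_force: 0.0
clock: 21.68
tool_pos: [0.476, 0.2748, 0.2184]
tool_rot: [[-0.742, 0.67, 0.001], [0.67, 0.742, -0.0], [-0.001, 0.0, -1.0]]
ft_force: [0.2, 0.9, -0.0]
opening: 1.0
grip_force: 0.0
clock: 22.1
tool_pos: [0.4337, 0.3685, 0.2183]
tool_rot: [[-0.747, 0.665, -0.0], [0.665, 0.747, 0.001], [0.001, 0.0, -1.0]]
ft_force: [0.5, -0.5, -0.8]
opening: 0.998
grip_force: 0.0
clock: 22.27
tool_pos: [0.4362, 0.3647, 0.218]
tool_rot: [[-0.742, 0.671, 0.0], [0.671, 0.742, -0.001], [-0.001, -0.0, -1.0]]
ft_force: [-0.4, -0.3, 0.4]
opening: 0.999
grip_force: 0.0
[0.4362461  0.36469263 0.21803686] [[-7.41630085e-01  6.70808992e-01  3.35982801e-04]
 [ 6.70808546e-01  7.41630036e-01 -8.86067367e-04]
 [-8.43556894e-04 -4.31754083e-04 -9.99999551e-01]] [-0.45851473  0.31645818 -0.39239889  1.76373854  0.13570668  1.08827686
 -0.06107027] 22.2667
[135.5, 37.0] 0.72 [0.19110768 0.30619826 0.        ]
[104.5, 260.2] 0.69 [0.33497632 0.0417932  0.        ]
```

View pics/c12.png

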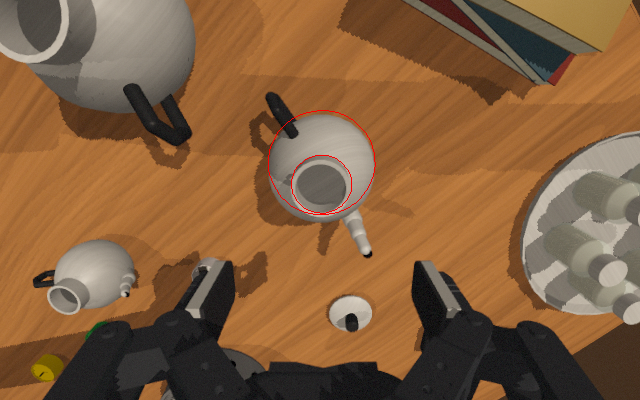

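The wrist view shows the model rings fit the middle pot: collar at (321,185), handle up-left (282,115), spout (367,250), both clear of the pads. I'll descend onto the collar.

```bash
python3 -m inch '[1,0.02,0.01,0.3,0,0,0, 1,0.02,0.01,0.6,0,0,0, 1,0.02,0.01,0.95,0,0,0, 1,0.02,0.01,0.95,0,0,0, 1,0.02,0.01,0.95,0,0,0]'; python3 -m inch '[1,0,0,0.15,0,0,0, 1,0,0,0.3,0,0,0, 1,0,0,0.48,0,0,0, 1,0,0,0.48,0,0,0, 1,0,0,0.48,0,0,0]'; python3 -m inch '[0.4,0,0,0,0,0,0, 0.3,0,0,0,0,0,0, 0.2,0,0,0,0,0,0,0,0,0,0,0,0,0,0,0,0,0,0,0,0]' 60; python3 -m inch '[-0.1,0,0,0,0,0,0, -0.1,0,0,0,0,0,0]'
```

```text
clock: 22.78
tool_pos: [0.4343, 0.3666, 0.1221]
tool_rot: [[-0.742, 0.67, -0.003], [0.67, 0.742, -0.003], [0.0, -0.004, -1.0]]
ft_force: [0.6, 0.2, 1.5]
opening: 0.997
grip_force: 0.0
clock: 23.2
tool_pos: [0.4355, 0.3686, 0.0768]
tool_rot: [[-0.743, 0.67, 0.002], [0.67, 0.743, 0.001], [-0.0, 0.002, -1.0]]
ft_force: [-0.2, -0.4, 1.1]
opening: 0.998
grip_force: 0.0
clock: 23.62
tool_pos: [0.4344, 0.3682, 0.0771]
tool_rot: [[-0.743, 0.669, 0.001], [0.669, 0.743, -0.0], [-0.001, 0.0, -1.0]]
ft_force: [-3.2, -2.8, 8.6]
opening: 0.614
grip_force: 61.5
clock: 23.78
tool_pos: [0.4344, 0.3682, 0.0771]
tool_rot: [[-0.743, 0.669, 0.001], [0.669, 0.743, -0.0], [-0.001, 0.0, -1.0]]
ft_force: [-3.3, -2.5, 8.5]
opening: 0.612
grip_force: 61.5
```

```bash
python3 -m inch '[-0.1,0,0,-0.03,0,0,0, -0.1,0,0,-0.1,0,0,0, -0.1,0,0,-0.3,0,0,0, -0.1,0,0,-0.6,0,0,0, -0.1,0,0,-0.8,0,0,0]'; python3 -m inch '[-0.1,0,0,-0.2,0,0,0, -0.1,0,0,-0.4,0,0,0, -0.1,0,0,-0.5,0,0,0, -0.1,0,0,-0.5,0,0,0]'; python3 - <<'E'
from h import *
s=state();p=s['tool_pos'];r=s['tool_rot'];print(p,s['opening'],s['grip_force'],s['ft_force'],s['torque']);print((r.T@(np.array([.604,-.005,p[2]])-p)).round(4))
for n in('scene','side'):
  snapshot(n);cm=camera_model(n)
  for q in pinpoint(n,'teapot')[:3]: print(n,np.round(q['uv']),q['score'],'expected',proj(cm,p-[0,0,.0771]))
E
```

```text
clock: 24.2
tool_pos: [0.4347, 0.3685, 0.157]
tool_rot: [[-0.743, 0.669, 0.001], [0.669, 0.743, 0.001], [0.0, 0.001, -1.0]]
ft_force: [0.1, 1.6, -3.7]
opening: 0.609
grip_force: 64.6
clock: 24.53
tool_pos: [0.4356, 0.3693, 0.2077]
tool_rot: [[-0.743, 0.669, 0.004], [0.669, 0.743, 0.003], [-0.001, 0.005, -1.0]]
ft_force: [0.5, 1.0, -5.2]
opening: 0.603
grip_force: 64.6
[0.43555071 0.36932086 0.20769635] 0.6033353154952966 64.55898898114356 [ 0.51328881  1.04651065 -5.16080893] [ 0.07332036 -0.03656263 -0.06861713]
[-0.3757 -0.1654 -0.0006]
scene [302. 107.] 0.98 expected [400.72797556  83.84706964]
scene [400.  85.] 0.87 expected [400.72797556  83.84706964]
scene [297. 184.] 0.75 expected [400.72797556  83.84706964]
side [222. 163.] 0.93 expected [297.2177635  102.05504495]
side [285. 207.] 0.69 expected [297.2177635  102.05504495]
side [299. 102.] 0.63 expected [297.2177635  102.05504495]
```

The pot is held and where expected. I'll carry it over the warmer.

```bash
python3 -m inch '[-0.1,-0.15,-0.07,0,0,0,0, -0.1,-0.4,-0.18,0,0,0,0, -0.1,-0.7,-0.31,0,0,0,0,-0.1,-0.95,-0.42,0,0,0,0]'; python3 -m inch '[-0.1,-0.3,-0.13,0,0,0,0, -0.1,-0.6,-0.26,0,0,0,0, -0.1,-0.95,-0.42,0,0,0,0]'; python3 -m inch '[-0.1,-0.3,-0.13,0,0,0,0, -0.1,-0.6,-0.26,0,0,0,0, -0.1,-0.95,-0.42,0,0,0,0]'; python3 -m inch '[-0.1,-0.3,-0.13,0,0,0,0, -0.1,-0.55,-0.24,0,0,0,0, -0.1,-0.8,-0.35,0,0,0,0, -0.1,-0.9,-0.39,0,0,0,0, -0.1,-0.9,-0.39,0,0,0,0]'; python3 -m inch '[-0.1,0,0,0.1,0,0,0,-0.1,0,0,0.2,0,0,0,-0.1,0,0,0.3,0,0,0,-0.1,0,0,0.3,0,0,0,-0.1,0,0,0.3,0,0,0]'; python3 - <<'E'
from h import *
s=state();p=s['tool_pos'];r=s['tool_rot'];print(p,r,s['opening'],s['ft_force']);print((r.T@(np.array([.604,-.005,p[2]])-p)).round(4))
for n in('scene','side'):
  snapshot(n);cm=camera_model(n)
  for q in pinpoint(n,'teapot')[:4]: print(n,np.round(q['uv']),q['score'],'expected',proj(cm,p-[0,0,.0771]))
E
```

```text
clock: 25.07
tool_pos: [0.477, 0.2711, 0.2035]
tool_rot: [[-0.743, 0.669, -0.002], [0.669, 0.743, -0.002], [-0.0, -0.003, -1.0]]
ft_force: [0.7, 0.1, -4.3]
opening: 0.61
grip_force: 64.5
clock: 25.32
tool_pos: [0.5187, 0.1784, 0.2037]
tool_rot: [[-0.745, 0.667, -0.003], [0.667, 0.745, 0.0], [0.002, -0.001, -1.0]]
ft_force: [0.6, 1.1, -4.0]
opening: 0.607
grip_force: 64.5
clock: 25.57
tool_pos: [0.5612, 0.0836, 0.2036]
tool_rot: [[-0.744, 0.668, -0.003], [0.668, 0.744, 0.001], [0.003, -0.001, -1.0]]
ft_force: [0.3, 1.1, -5.2]
opening: 0.607
grip_force: 64.5
clock: 25.98
tool_pos: [0.6031, -0.01, 0.2033]
tool_rot: [[-0.739, 0.674, -0.002], [0.674, 0.739, -0.002], [0.0, -0.003, -1.0]]
ft_force: [0.0, -0.6, -5.2]
opening: 0.608
grip_force: 64.5
clock: 26.4
tool_pos: [0.6016, -0.0042, 0.1737]
tool_rot: [[-0.744, 0.668, -0.003], [0.668, 0.744, 0.0], [0.002, -0.002, -1.0]]
ft_force: [-0.3, -1.2, -3.1]
opening: 0.607
grip_force: 64.5
[ 0.60160921 -0.00422478  0.17374754] [[-7.44429351e-01  6.67695109e-01 -2.86033542e-03]
 [ 6.67697300e-01  7.44432842e-01  2.44701970e-04]
 [ 2.29271393e-03 -1.72767491e-03 -9.99995879e-01]] 0.6066843192517032 [-0.25832243 -1.22006748 -3.13519066]
[-0.0023  0.001  -0.    ]
scene [398. 219.] 0.91 expected [397.63515377 218.06438838]
scene [296. 188.] 0.87 expected [397.63515377 218.06438838]
scene [304. 109.] 0.8 expected [397.63515377 218.06438838]
side [219. 164.] 0.75 expected [399.61419047 167.96149704]
side [285. 207.] 0.65 expected [399.61419047 167.96149704]
side [404. 166.] 0.58 expected [399.61419047 167.96149704]
```

```bash
python3 -m inch '[-0.1,-0.015,0.01,0.08,0,0,0,-0.1,-0.015,0.01,0.16,0,0,0,-0.1,-0.015,0.01,0.22,0,0,0,-0.1,-0.015,0.01,0.24,0,0,0,-0.1,-0.015,0.01,0.24,0,0,0]';python3 -m inch '[-0.1,0,0,0,0,0,0,-0.1,0,0,0.01,0,0,0,-0.1,0,0,0.02,0,0,0,-0.1,0,0,0.02,0,0,0]'; python3 -m inch '[-0.1,0,0,0.01,0,0,0,-0.1,0,0,0.01,0,0,0]'
```

```text
clock: 27.02
tool_pos: [0.6037, -0.0057, 0.1498]
tool_rot: [[-0.743, 0.669, -0.002], [0.669, 0.743, 0.0], [0.002, -0.002, -1.0]]
ft_force: [-0.9, -0.7, -5.4]
opening: 0.608
grip_force: 64.5
clock: 27.35
tool_pos: [0.6046, -0.0056, 0.1492]
tool_rot: [[-0.743, 0.669, 0.0], [0.669, 0.743, 0.0], [-0.0, 0.0, -1.0]]
ft_force: [-0.2, 0.2, -4.8]
opening: 0.61
grip_force: 64.5
clock: 27.52
tool_pos: [0.6045, -0.0056, 0.1481]
tool_rot: [[-0.743, 0.669, 0.0], [0.669, 0.743, 0.0], [0.0, 0.0, -1.0]]
ft_force: [-0.4, 0.0, -4.6]
opening: 0.612
grip_force: 64.5
```

```bash
python3 -m inch '[-0.1,0,0,0.01,0,0,0,-0.1,0,0,0.02,0,0,0,-0.1,0,0,0.02,0,0,0]'; python3 -m inch '[-0.1,0,0,0.01,0,0,0,-0.1,0,0,0.01,0,0,0]';python3 -m inch '[-0.1,0,0,0.01,0,0,0,-0.1,0,0,0.01,0,0,0]'
```

```text
clock: 27.77
tool_pos: [0.6044, -0.0056, 0.1459]
tool_rot: [[-0.743, 0.669, -0.0], [0.669, 0.743, 0.0], [0.0, -0.0, -1.0]]
ft_force: [0.2, -1.6, -4.7]
opening: 0.608
grip_force: 64.5
clock: 27.93
tool_pos: [0.6047, -0.0057, 0.1453]
tool_rot: [[-0.743, 0.669, 0.0], [0.669, 0.743, -0.0], [-0.0, 0.0, -1.0]]
ft_force: [-0.3, -0.8, -3.6]
opening: 0.608
grip_force: 64.6
clock: 28.1
tool_pos: [0.6049, -0.0059, 0.1452]
tool_rot: [[-0.743, 0.669, 0.001], [0.669, 0.743, -0.0], [-0.001, 0.0, -1.0]]
ft_force: [-2.3, -0.8, 3.0]
opening: 0.608
grip_force: 65.3
```

Touchdown is at the predicted height. I'll release and lift clear, then move over the lid.

```bash
python3 -m inch '[0.3,0,0,-0.012,0,0,0, 0.4,0,0,-0.012,0,0,0, 0.6,0,0,-0.012,0,0,0, 0.9,0,0,-0.012,0,0,0, 0.9,0,0,-0.012,0,0,0]'; python3 -m inch '[1,0,0,-0.1,0,0,0,1,0,0,-0.3,0,0,0,1,0,0,-0.6,0,0,0, 1,0,0,-1,0,0,0]';python3 -m inch '[0,0.26,0.33,-0.2,0,0,0,0,0.5,0.65,-0.2,0,0,0,0,0.8,1,-0.2,0,0,0]'; python3 -m inch '[0,0.26,0.33,0,0,0,0,0,0.5,0.65,0,0,0,0,0,0.76,1,0,0,0,0,0,0.76,1,0,0,0,0,0,0.76,1,0,0,0,0]'; python3 -m inch '[0,0,0,0.4,0,0,0,0,0,0,0.8,0,0,0,0,0,0,1,0,0,0,0,0,0,1,0,0,0,0,0,0,1,0,0,0]'; python3 - <<'E'
from h import *
s=state();p=s['tool_pos'];r=s['tool_rot'];print(p,s['opening'],s['clock'])
for n in('wrist','scene','side'):
  im=snapshot(n);cm=camera_model(n);cv2.imwrite(f'pics/n13_{n}.png',im[:,:,::-1])
  for q in pinpoint(n,'lid')[:3]: print(n,'lid',np.round(q['uv'],1),q['score'],world(cm,q['uv'],0)[:2], r.T@(world(cm,q['uv'],0)-p))
  for q in pinpoint(n,'teapot')[:3]: print(n,'pot',np.round(q['uv']),q['score'],proj(cm,[.604,-.005,.068]))
  if n!='side':
   for q in masks_of(n,'lid')[:2]:
    ys,xs=np.nonzero(q['mask']);h=cv2.convexHull(np.c_[xs,ys].astype(np.float32))[:,0]
    w=np.array([world(cm,a,.009)[:2] for a in h]).astype(np.float32);print(n,'lidmask',q['score'],cv2.fitEllipse(w.reshape(-1,1,2)))
E
```

```text
clock: 28.52
tool_pos: [0.6049, -0.0054, 0.1456]
tool_rot: [[-0.743, 0.669, 0.001], [0.669, 0.743, 0.0], [-0.0, 0.001, -1.0]]
ft_force: [-0.1, 0.9, -1.5]
opening: 0.95
grip_force: 0.0
clock: 28.85
tool_pos: [0.6029, -0.0057, 0.2447]
tool_rot: [[-0.743, 0.669, -0.005], [0.669, 0.743, 0.0], [0.004, -0.003, -1.0]]
ft_force: [1.3, 0.9, -1.3]
opening: 0.998
grip_force: 0.0
clock: 29.1
tool_pos: [0.6136, 0.1157, 0.269]
tool_rot: [[-0.741, 0.672, 0.006], [0.672, 0.741, 0.001], [-0.004, 0.005, -1.0]]
ft_force: [0.3, 0.8, -1.0]
opening: 0.606
grip_force: 0.0
clock: 29.52
tool_pos: [0.6212, 0.2447, 0.2657]
tool_rot: [[-0.748, 0.664, -0.0], [0.664, 0.748, 0.002], [0.002, 0.001, -1.0]]
ft_force: [-0.3, -1.4, -0.2]
opening: 0.5
grip_force: 0.0
clock: 29.93
tool_pos: [0.6225, 0.2382, 0.1652]
tool_rot: [[-0.742, 0.671, -0.001], [0.671, 0.742, -0.001], [-0.0, -0.002, -1.0]]
ft_force: [0.6, 0.5, 0.8]
opening: 0.5
grip_force: 0.0
[0.62254425 0.23821439 0.16523032] 0.49990302887542043 29.9333
wrist lid [328.8 171.6] 0.59 [0.62998002 0.24538874] [-0.00067183  0.01057899  0.16521336]
wrist lid [137. 102.
[... 366 characters left out ...]
0.92 [0.62068812 0.26021582] [0.01616521 0.01534296 0.16520244]
scene lid [388.7 245.9] 0.15 [ 0.59957496 -0.00464328] [-0.14583565 -0.19525544  0.16557709]
scene pot [298. 187.] 0.74 [396.0549571  227.73579829]
scene pot [306. 109.] 0.68 [396.0549571  227.73579829]
scene pot [397. 228.] 0.66 [396.0549571  227.73579829]
scene lidmask 0.77 ((0.6272966861724854, 0.24552392959594727), (0.060372598469257355, 0.06665331870317459), 2.3469479084014893)
side lid [374.2 153.4] 0.41 [0.63499288 0.24890515] [-0.00203099  0.01654946  0.16520384]
side pot [285. 206.] 0.9 [399.52305064 178.85953305]
side pot [401. 180.] 0.82 [399.52305064 178.85953305]
side pot [221. 164.] 0.62 [399.52305064 178.85953305]
```

```bash
python3 -m inch '[0,0.01,0.1,0.3,0,0,0,0,0.01,0.1,0.6,0,0,0,0,0.01,0.1,0.9,0,0,0,0,0.01,0.1,0.9,0,0,0,0,0.01,0.1,0.9,0,0,0]' 40; python3 -m inch '[0,0,0,0,0,0,0,0,0,0,0,0,0,0]'; python3 - <<'E'
from h import *
s=state();p=s['tool_pos'];r=s['tool_rot'];print(p,s['opening'],s['clock'])
n='wrist';im=snapshot(n);cm=camera_model(n);cv2.imwrite(f'pics/n14_{n}.png',im[:,:,::-1])
for q in pinpoint(n,'lid')[:1]: print(n,'lid',np.round(q['uv'],1),q['score'],world(cm,q['uv'],0)[:2], r.T@(world(cm,q['uv'],0)-p))
for q in masks_of(n,'lid')[:1]:
    ys,xs=np.nonzero(q['mask']);h=cv2.convexHull(np.c_[xs,ys].astype(np.float32))[:,0]
    w=np.array([world(cm,a,.009)[:2] for a in h]).astype(np.float32);e=cv2.fitEllipse(w.reshape(-1,1,2));print(n,'lidmask',q['score'],e,q['extent'],r.T@(np.array([*e[0],0])-p))
# dark knob top
x,y,w,h=[int(v) for v in q['extent']];sub=im[y-h//2:y+h//2,x-w//2:x+w//2].max(2);k=np.argwhere(sub<70);print('knob',k.mean(0)[::-1]+[x-w//2,y-h//2],len(k),k.min(0),k.max(0))
E
```

```text
clock: 30.9
tool_pos: [0.6272, 0.2478, 0.074]
tool_rot: [[-0.743, 0.669, -0.003], [0.669, 0.743, -0.001], [0.002, -0.003, -1.0]]
ft_force: [0.3, -0.3, 1.2]
opening: 0.501
grip_force: 0.0
clock: 31.07
tool_pos: [0.6298, 0.2491, 0.078]
tool_rot: [[-0.743, 0.669, 0.004], [0.669, 0.743, 0.002], [-0.002, 0.004, -1.0]]
ft_force: [-0.6, 0.0, 0.4]
opening: 0.5
grip_force: 0.0
[0.62982759 0.24911384 0.07796139] 0.5002956730662707 31.0667
wrist lid [313.6 199.1] 0.64 [0.62691588 0.24456861] [-0.00074223 -0.00564308  0.0779405 ]
wrist lidmask 0.56 ((0.6285090446472168, 0.24617578089237213), (0.061912402510643005, 0.0628383681178093), 51.74586868286133) [316.8, 200.1, 82.5, 73.8] [-0.00085046 -0.00338268  0.07794988]
knob [315.88041594 212.10571924] 577 [33 29] [62 52]
```

```bash
python3 -m inch '[0,0,-0.025,0.2,0,0,0,0,-0.01,-0.025,0.4,0,0,0,0,-0.01,-0.025,0.6,0,0,0,0,-0.01,-0.025,0.6,0,0,0,0,-0.01,-0.025,0.6,0,0,0]' 40; python3 -m inch '[0,0,0,0.08,0,0,0,0,0,0,0.15,0,0,0,0,0,0,0.15,0,0,0,0,0,0,0.15,0,0,0]'; python3 -m inch '[-0.4,0,0,0,0,0,0,-0.6,0,0,0,0,0,0,-0.75,0,0,0,0,0,0,-0.75,0,0,0,0,0,0,-0.75,0,0,0,0,0,0]' 40
```

```text
clock: 31.63
tool_pos: [0.627, 0.2456, 0.0153]
tool_rot: [[-0.743, 0.669, -0.001], [0.669, 0.743, -0.0], [0.0, -0.001, -1.0]]
ft_force: [1.8, 0.1, 0.9]
opening: 0.499
grip_force: 0.0
clock: 31.97
tool_pos: [0.6272, 0.2458, 0.0004]
tool_rot: [[-0.743, 0.669, -0.0], [0.669, 0.743, -0.0], [-0.0, -0.0, -1.0]]
ft_force: [0.0, -0.4, 0.5]
opening: 0.501
grip_force: 0.0
clock: 32.38
tool_pos: [0.6276, 0.246, 0.0009]
tool_rot: [[-0.743, 0.669, 0.001], [0.669, 0.743, 0.0], [-0.0, 0.001, -1.0]]
ft_force: [-0.9, -0.3, 2.6]
opening: 0.189
grip_force: 39.0
```

```bash
python3 -m inch '[-0.75,0,0,-0.05,0,0,0,-0.75,0,0,-0.2,0,0,0,-0.75,0,0,-0.5,0,0,0,-0.75,0,0,-0.8,0,0,0,-0.75,0,0,-1,0,0,0]'; python3 -m inch '[-0.75,0,0,-0.4,0,0,0,-0.75,0,0,-0.8,0,0,0,-0.75,0,0,-1,0,0,0,-0.75,0,0,-1,0,0,0]';python3 -m inch '[-0.75,0,0,-0.3,0,0,0,-0.75,0,0,-0.35,0,0,0,-0.75,0,0,-0.35,0,0,0]'; python3 -m inch '[-0.75,-0.15,-0.2,0,0,0,0,-0.75,-0.3,-0.4,0,0,0,0,-0.75,-0.5,-0.66,0,0,0,0,-0.75,-0.76,-1,0,0,0,0]';python3 -m inch '[-0.75,-0.26,-0.33,0,0,0,0,-0.75,-0.5,-0.66,0,0,0,0,-0.75,-0.76,-1,0,0,0,0,-0.75,-0.76,-1,0,0,0,0,-0.75,-0.76,-1,0,0,0,0]';python3 -m inch '[-0.75,0,0,0.1,0,0,0,-0.75,0,0,0.2,0,0,0,-0.75,0,0,0.2,0,0,0,-0.75,0,0,0.2,0,0,0]'; python3 - <<'E'
from h import *
s=state();p=s['tool_pos'];r=s['tool_rot'];print(p,s['opening'],s['grip_force'],s['clock']);print((r.T@(np.array([.6049,-.0055,p[2]])-p)).round(4))
for n in('scene','side','wrist'):
  snapshot(n);cm=camera_model(n)
  for q in pinpoint(n,'lid')[:2]: print(n,np.round(q['uv']),q['score'],'exp',proj(cm,p-[0,0,.001]))
  for q in pinpoint(n,'teapot')[:3]: print(n,'pot',np.round(q['uv']),q['score'],'exp',proj(cm,[.6049,-.0055,.068]))
E
```

```text
clock: 32.8
tool_pos: [0.6284, 0.2465, 0.1043]
tool_rot: [[-0.743, 0.669, 0.004], [0.669, 0.743, 0.002], [-0.001, 0.004, -1.0]]
ft_force: [1.3, 0.1, 0.7]
opening: 0.19
grip_force: 39.1
clock: 33.13
tool_pos: [0.6303, 0.2476, 0.2085]
tool_rot: [[-0.743, 0.669, 0.012], [0.669, 0.743, 0.005], [-0.005, 0.012, -1.0]]
ft_force: [0.6, 1.1, 0.8]
opening: 0.188
grip_force: 39.2
clock: 33.38
tool_pos: [0.6282, 0.2464, 0.2377]
tool_rot: [[-0.743, 0.669, 0.004], [0.669, 0.743, 0.002], [-0.002, 0.004, -1.0]]
ft_force: [-0.4, 0.2, -0.7]
opening: 0.188
grip_force: 39.3
clock: 33.72
tool_pos: [0.6154, 0.1233, 0.2332]
tool_rot: [[-0.746, 0.665, -0.003], [0.665, 0.746, 0.001], [0.003, -0.001, -1.0]]
ft_force: [0.6, 0.6, -1.2]
opening: 0.193
grip_force: 39.3
clock: 34.13
tool_pos: [0.6054, -0.0079, 0.2335]
tool_rot: [[-0.738, 0.674, -0.003], [0.674, 0.738, -0.002], [0.001, -0.003, -1.0]]
ft_force: [0.4, 1.3, -1.1]
opening: 0.186
grip_force: 39.3
clock: 34.47
tool_pos: [0.6056, -0.0016, 0.2136]
tool_rot: [[-0.745, 0.667, -0.003], [0.667, 0.745, 0.001], [0.003, -0.002, -1.0]]
ft_force: [0.5, -0.0, -1.1]
opening: 0.187
grip_force: 39.3
[ 0.60556779 -0.00164903  0.21357563] 0.1871122287026223 39.31022822856903 34.4667
[-0.0021 -0.0033  0.    ]
scene [409. 176.] 0.59 exp [412.02156725 176.40046116]
scene pot [395. 227.] 0.73 exp [396.36221926 228.10452973]
scene pot [296. 187.] 0.67 exp [396.36221926 228.10452973]
scene pot [304. 108.] 0.65 exp [396.36221926 228.10452973]
side [408. 115.] 0.6 exp [406.18856671 119.11834062]
side pot [222. 166.] 0.96 exp [399.97375088 178.91942561]
side pot [403. 179.] 0.9 exp [399.97375088 178.91942561]
side pot [283. 205.] 0.77 exp [399.97375088 178.91942561]
wrist [318. 245.] 0.58 exp [320.28118131 236.59007955]
wrist pot [320. 180.] 0.71 exp [317.92972175 175.95116486]
```

```bash
python3 -m inch '[-0.75,-0.01,-0.02,0.1,0,0,0,-0.75,-0.01,-0.02,0.2,0,0,0,-0.75,-0.01,-0.02,0.2,0,0,0,-0.75,-0.01,-0.02,0.2,0,0,0,-0.75,-0.01,-0.02,0.2,0,0,0]'; python3 - <<'E'
from h import *
s=state();p=s['tool_pos'];r=s['tool_rot']
im=snapshot('wrist');cm=camera_model('wrist');cv2.imwrite('pics/n15.png',im[:,:,::-1]);print(p,(r.T@(np.array([.6049,-.0055,p[2]])-p)).round(4))
for nm,z in(('lid',p[2]-.001+.009),):
  for q in masks_of('wrist',nm)[:1]:
    ys,xs=np.nonzero(q['mask']);h=cv2.convexHull(np.c_[xs,ys].astype(np.float32))[:,0]
    w=np.array([r.T@(world(cm,a,z)-p) for a in h])[:,:2];print(q['score'],q['extent'],w.min(0),w.max(0))
    from scipy.optimize import least_squares
    k=w[w[:,0]>-.01];f=least_squares(lambda v:np.hypot(*(k-v).T)-.031,[0,0]);print('lid rel tcp',f.x,np.abs(f.fun).max())
for n in('scene','side'):
  im=snapshot(n);cm=camera_model(n)
  for nm,z,rad in(('lid',p[2]-.001+.009,.031),):
   for q in masks_of(n,nm)[:1]: print(n,nm,q['score'],q['extent'],proj(cm,[p[0],p[1],z]))
E
```

```text
clock: 35.33
tool_pos: [0.6058, -0.0056, 0.195]
tool_rot: [[-0.743, 0.669, -0.0], [0.669, 0.743, 0.0], [0.0, -0.0, -1.0]]
ft_force: [-0.3, -0.3, -1.2]
opening: 0.189
grip_force: 39.3
[ 0.60583164 -0.00555755  0.19500645] [ 0.0007 -0.0006  0.    ]
0.67 [324.4, 245.7, 110.6, 98.3] [-0.0319325  -0.02880252] [0.03060263 0.03264178]
lid rel tcp [-0.00035323  0.00166724] 0.0003806426904111142
```

```bash
python3 -m inch '[-0.75,0,0,0.05,0,0,0,-0.75,0,0,0.1,0,0,0,-0.75,0,0,0.13,0,0,0,-0.75,0,0,0.13,0,0,0]'; python3 -m inch '[-0.75,0,0,0.015,0,0,0,-0.75,0,0,0.03,0,0,0,-0.75,0,0,0.04,0,0,0,-0.75,0,0,0.04,0,0,0]'; python3 -m inch '[-0.75,0,0,0.01,0,0,0,-0.75,0,0,0.02,0,0,0,-0.75,0,0,0.02,0,0,0]'
```

```text
clock: 35.97
tool_pos: [0.6051, -0.0057, 0.1811]
tool_rot: [[-0.743, 0.669, -0.002], [0.669, 0.743, -0.0], [0.002, -0.001, -1.0]]
ft_force: [-0.4, -0.3, -1.8]
opening: 0.19
grip_force: 39.3
clock: 36.3
tool_pos: [0.6058, -0.0056, 0.1782]
tool_rot: [[-0.743, 0.669, -0.0], [0.669, 0.743, 0.0], [0.0, -0.0, -1.0]]
ft_force: [0.4, -0.5, -1.6]
opening: 0.192
grip_force: 39.3
clock: 36.55
tool_pos: [0.6058, -0.0056, 0.1762]
tool_rot: [[-0.743, 0.669, -0.0], [0.669, 0.743, 0.0], [0.0, -0.0, -1.0]]
ft_force: [-0.8, 0.2, -1.5]
opening: 0.191
grip_force: 39.3
```

Below the mouth level without contact, so the spigot is in. The last 2 mm now.

```bash
python3 -m inch '[-0.75,0,0,0.01,0,0,0,-0.75,0,0,0.015,0,0,0,-0.75,0,0,0.015,0,0,0]'; python3 -m inch '[-0.75,0,0,0.007,0,0,0,-0.75,0,0,0.007,0,0,0]';python3 -m inch '[-0.75,0,0,0.007,0,0,0,-0.75,0,0,0.007,0,0,0]'
```

```text
clock: 36.8
tool_pos: [0.6058, -0.0056, 0.1747]
tool_rot: [[-0.743, 0.669, -0.0], [0.669, 0.743, 0.0], [0.0, -0.0, -1.0]]
ft_force: [0.1, -0.2, -0.8]
opening: 0.185
grip_force: 39.3
clock: 36.97
tool_pos: [0.6059, -0.0056, 0.1741]
tool_rot: [[-0.743, 0.669, 0.0], [0.669, 0.743, 0.0], [-0.0, 0.0, -1.0]]
ft_force: [0.6, 0.2, -1.0]
opening: 0.189
grip_force: 39.3
clock: 37.13
tool_pos: [0.606, -0.0056, 0.174]
tool_rot: [[-0.743, 0.669, 0.0], [0.669, 0.743, -0.0], [-0.0, 0.0, -1.0]]
ft_force: [-1.1, -1.1, 2.9]
opening: 0.19
grip_force: 39.7
```

Seated (contact at 0.174, as computed). I'll release, lift away and check.

```bash
python3 -m inch '[-0.6,0,0,-0.007,0,0,0,-0.5,0,0,-0.007,0,0,0,-0.3,0,0,-0.007,0,0,0,0,0,0,-0.007,0,0,0,0,0,0,-0.007,0,0,0]'; python3 -m inch '[0,0,0,-0.1,0,0,0,0,0,0,-0.3,0,0,0,0,0,0,-0.6,0,0,0,0,0,0,-0.9,0,0,0,0,0,0,-0.9,0,0,0]'; python3 -m inch '[0,0,0,0,0,0,0,0,0,0,0,0,0,0,0,0,0,0,0,0,0]'; python3 - <<'E'
from h import *
print(state()['tool_pos'])
for n in('scene','side','wrist'):
  im=snapshot(n);cv2.imwrite(f'pics/f_{n}.png',im[:,:,::-1]);cm=camera_model(n)
  for nm,p in(('lid',[.605,-.0055,.173]),('teapot',[.6045,-.0055,.068]),('grate',[.604,-.005,.058]),('burnt',[.443,.148,0]),('glass',[.64,-.24,0])):
    print(n,nm,[(np.round(q['uv']),q['score']) for q in pinpoint(n,nm)[:3]],'exp',proj(cm,p).round())
  for q in masks_of(n,'lid')[:2]:
    ys,xs=np.nonzero(q['mask']);h=cv2.convexHull(np.c_[xs,ys].astype(np.float32))[:,0]
    print(n,'lidmask',q['score'],q['extent'],proj(cm,[.605,-.0055,.184]))
    if n=='wrist':
      w=np.array([world(cm,a,.182)[:2] for a in h]).astype(np.float32);print(cv2.fitEllipse(w.reshape(-1,1,2)))
E
```

```text
clock: 37.55
tool_pos: [0.6059, -0.0056, 0.1741]
tool_rot: [[-0.743, 0.669, 0.0], [0.669, 0.743, 0.0], [-0.0, 0.0, -1.0]]
ft_force: [0.9, -0.3, -0.3]
opening: 0.497
grip_force: 0.0
clock: 37.97
tool_pos: [0.6096, -0.0051, 0.2718]
tool_rot: [[-0.743, 0.669, 0.013], [0.669, 0.743, 0.001], [-0.009, 0.009, -1.0]]
ft_force: [1.2, 0.5, 1.1]
opening: 0.502
grip_force: 0.0
clock: 38.22
tool_pos: [0.6051, -0.0057, 0.2632]
tool_rot: [[-0.743, 0.669, -0.002], [0.669, 0.743, -0.0], [0.001, -0.001, -1.0]]
ft_force: [0.0, -0.5, -0.2]
opening: 0.498
grip_force: 0.0
[ 0.60513431 -0.0056877   0.26316159]
scene lid [(array([404., 190.]), 0.85)] exp [406. 193.]
scene teapot [(array([297., 189.]), 0.84), (array([397., 228.]), 0.64)] exp [396. 228.]
scene grate [] exp [395. 231.]
scene burnt [(array([359., 175.]), 0.65)] exp [358. 173.]
scene glass [(array([356., 348.]), 0.93)] exp [352. 349.]
scene lidmask 0.81 [409.1, 187.1, 38.6, 32.1] [407.65340446 188.84554659]
scene lidmask 0.72 [393.1, 234.8, 68.6, 48.3] [407.65340446 188.84554659]
side lid [(array([407., 133.]), 0.82)] exp [405. 137.]
side teapot
[... 152 characters left out ...]
99. 183.]
side burnt [(array([320., 182.]), 0.59)] exp [317. 179.]
side glass [(array([459., 267.]), 0.61), (array([400., 177.]), 0.22)] exp [459. 267.]
side lidmask 0.79 [408.5, 131.6, 27.8, 25.3] [405.24875128 132.41197157]
wrist lid [(array([322., 191.]), 0.95), (array([321., 168.]), 0.27)] exp [320. 192.]
wrist teapot [(array([318., 166.]), 0.75)] exp [320. 164.]
wrist grate [(array([321., 168.]), 0.55)] exp [320. 162.]
wrist burnt [] exp [325. -34.]
wrist glass [(array([225., 272.]), 0.68)] exp [225. 269.]
wrist lidmask 0.79 [322.9, 193.6, 76.3, 67.8] [319.72109813 196.43694169]
((0.6069968342781067, -0.004622038919478655), (0.06120569258928299, 0.061764057725667953), 64.08293151855469)
```

Everything is where expected, and the lid flange reads round and level at its seated height.

```bash
python3 -c "from rig import *;print(sign_off())"
```

```text
the job is handed in; nothing more can be done
None
```

The tea warmer is ready and handed in at about 38 s of the 112 s allowed: tealight in the cup, grate on the ledge, middle-sized teapot upright on it and its lid seated, with the burnt-out tealight and glass left where they were.

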